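Hang the office scissors back on their peg

ROBOT

A 6-joint arm with a two-finger parallel gripper is mounted at the origin on the work surface. World frame = base frame: x ahead of the robot, y to its left, z up, the work surface at z = 0. Lengths are in m, angles in degrees, forces in N, time in s.
With the tool pointing down it reaches from about 0.3 to 0.75 m from the base axis. Payload 8.5 kg.
Tool frame: the origin (TCP) lies between the finger pads; the fingertips stand env.finger_overhang ahead of it and the grasp point (between the pads) lies 2 mm behind it (env.finger_overhang is the distance from the TCP to the fingertips, in m); z points along the fingers, y is the line along which they close (so a half turn about z gives the same grasp; the last joint's range is limited). The gripper opens to 85 mm and grips with 20 to 120 N. Pads are 22 mm wide; open, the fingers measure 114 mm over their backs; the gripper's body (76 mm by 85 mm) begins 54 mm behind the grasp point. The pads swing forward as they close: fully open they stand 13 mm farther back than shut.
Start: joints at [-79.372, 21.807, 74.336, -0, 83.858, -12.336], TCP at [0.215, -0.506, 0.212] pointing down, gripper open.
Joint ranges: [-178.18, 178.18], [-50.72, 133.34], [12.68, 142.11], [-81.47, 261.47], [9.98, 163.14], [-165.26, 165.26]. Speed limits (degrees/s): [136.94, 136.94, 180, 180, 180, 180].

INTERFACE

Orientations are given as a 3x3 rotation matrix whose columns are the frame's x, y, z axes.
In Python, from rig import env gives the robot as it stands. The module is installed in compiled form; this text tells all that it offers.
- The arm moves only by the tool jog_arm, never from a script. Its arguments are lists of equal length, an entry for each row: "hand": the finger opening in m, from 0 to 0.0854; "travel": the shift along the world's x, y, z in m, a list of three; "yaw": the turn about the world's z in rad. A call has exactly 5 rows; each row shifts and turns the commanded pose from where the row before left it; what a row does not reach is not made up. A row lasts 1/8 s, in which the tool goes at most 62.5 mm and 10.7 degrees, less where a joint would pass 70% of its speed; a pose out of reach is approached as far as the arm can. A call is refused whole if a number of a shift passes 0.0625 or a number of a turn 0.188, either way. A call with a gripper value outside its range is refused whole. The fingers move at their own pace and stop on an object; "grip_force" is the grip in N (left out, the last holds). Time passes only in rows, so rows that do not move let the fingers close, or fill a call up. It gives the time, the measured TCP pose, the force, the opening and the grip force at its end, in the units of the state.
- env.observe(): the state, without advancing time (a new reading comes with each control period).
- env.get_image(name): name is "side" or "top"; returns the picture (400x640x3 uint8, red, green, blue); there is no depth.
- env.calibration(name): a dict with "fx", "fy", "cx", "cy" (pixels), "position" and "rotation" of the camera in the world. Camera axes: x right, y down, z forward; pixel columns grow to the right and rows downward; lengths in m; the calibration is good to about 2 mm. A picture is of the moment at which its call begins. calibration takes no time and is no camera call.
- env.close_job(): hands the job in; it is judged then, once.
The state is a dict: "time_s": time; "q": joint angles; "qvel": joint speeds; "joint_efforts": joint torques, N m; "position": TCP position; "tool_rot": TCP orientation; "ft_force": force on the tool from outside, world axes, zero at the start; "wrist_torque": the same for the moment, N m; "grip_width": finger opening in m; "gripper_force": force on a finger pad.
Only numpy, scipy, OpenCV 4.12 (cv2) and the standard library are available. Lean on these libraries where they do the work, as an engineer would, in place of code of your own. Each camera call takes 0.05 s, during which the arm holds its last target. There are 200 camera calls.

TASK

Put the blue-handled scissors away: hang them by one of their finger loops on the peg with the blue knob on the wooden rack, the loop right over the knob and down on the stem, so that the scissors hang there by themselves, blades down and at rest. Ease the loop on rather than forcing it, and leave the stapler, the tape dispenser and the pen pot where they are.

Things in the scene. Friction and masses are not known exactly. Their poses are not given: they have to be found in the camera images.
- scissors_neck (a point): Closed rigid scissors, lying flat on the desk; this point: middle of the blue neck between loops and blades (neck 22 mm wide, 9 mm thick, about 40 mm long), half-way up its thickness, 4.5 mm above the desk. x runs from blade tips towards the finger loops, z is normal to the flat side (up when lying), y across. 183 mm long, 81 mm wide over the loops, about 90 g.
- eye_left (a point): Centre of the finger loop on the scissors' +y side: 54 mm along +x and 20.5 mm along +y from scissors_neck. The loop is a ring 9 mm thick, 40 mm outside; its round hole is 24 mm wide, its axis along z.
- eye_right (a point): Centre of the other finger loop, on the -y side: 54 mm along +x and 20.5 mm along -y from scissors_neck; same size.
- blade_tip (a point): Tip of the steel blades: 109 mm along -x from scissors_neck. The centre of mass of the scissors lies about 11 mm from scissors_neck on the blade side.
- rack: Fixed wooden peg rack 350 mm wide: a round dowel, 22 mm diameter, along the rack's y, its axis 215 mm above the desk, between two plywood cheeks that stand under and behind it; stretcher low at the back; open in front and below. Origin on the desk under the middle of the dowel; x points to the rear.
- mount_blue: Peg with the blue knob, at one of three places 90 mm apart on the dowel. Origin: centre of its collar (27 mm diameter) on the dowel's axis; z up, y along the dowel, x to the rear. The peg points from the origin up and out over the open front, leaning 28 to 50 degrees from vertical; each peg was turned by hand, so its lean differs and is not measured: see it or feel for it.
- mount_yellow: The same with a yellow knob and a lean of its own; not wanted. Every peg: stem 8 mm diameter, 13.5 to 60 mm from the dowel's axis along the peg, then a flat-topped knob 20 mm diameter, 60 to 76 mm. The collars sit stiffly on the dowel and do not turn at a few newtons. A loop passes over the knob only within about 2 mm of its centre and roughly square to the peg; else it stops on it.
- mount_green: The same with a green knob, with a lean of its own; not wanted.
- stapler_center (a point): Bystander: red and black stapler, 135 x 34 x 57 mm, loose; its middle.
- tape_center (a point): Bystander: black tape dispenser with a clear roll, 150 x 55 x 96 mm, 0.9 kg, loose; its middle.
- pen_pot_center (a point): Bystander: square wooden pen pot 80 x 80 x 95 mm with pens that reach about 150 mm high, loose; its middle.

How it is judged (in metres and radians):
At the end, for the whole second after the job is handed in: One finger loop is round the blue peg's stem, below its knob (loop centre within 50 mm of the collar's centre and 14 mm of it along the dowel); the scissors hang blades down within 50 degrees of vertical, tips at least 30 mm above the desk, at rest and released (((y of eye_left in the frame of mount_blue between -0.014 and 0.014 m and distance between eye_left and mount_blue below 0.05 m) or (y of eye_right in the frame of mount_blue between -0.014 and 0.014 m and distance between eye_right and mount_blue below 0.05 m)) and angle between scissors_neck's own x axis and vertical below 0.87 rad and height (world z) of blade_tip above 0.03 m and linear speed of scissors below 0.03 m/s and angular speed of scissors below 0.3 rad/s); the robot touches nothing.
It fails at once if the stapler, the tape dispenser or the pen pot is moved by more than 20 mm (distance of any of stapler_center, tape_center, pen_pot_center from where it was at the start of the episode above 0.02 m).
It fails at once if the held scissors are forced against the blue peg with more than 40 N (contact force between scissors and mount_blue above 40 N and contact force between the fingers and scissors above 1 N).
It also fails if it takes over 67 s, if anything falls off the work surface, if the arm or the gripper's body presses on something with over 40 N, if the wrist force passes 120 N, or if a joint passes its speed limit or range.

## Working session

There is one attempt and no reset: what is moved stays moved. The work goes in short steps, Python scripts to look and compute and a tool call to move; the robot and the scene stay as the last step left them, time stands still between calls to the robot, and variables do not carry over. Pictures are saved under pics/ and viewed, at most 10 in all, crops included, and the job is handed in when it is done.

Besides the shell and the picture viewer there is one more tool, called after "Request:" by a JSON object that holds its "api" and its "payload". jog_arm: Moves the arm, as the interface text tells. Its arguments: {"type":"object","properties":{"hand":{"type":"array"},"travel":{"type":"array"},"yaw":{"type":"array"},"grip_force":{"type":"number"}},"required":["hand","travel","yaw"]}

```bash
mkdir -p pics; python3 - <<'E'
from rig import env
import cv2
for n in("side","top"):
    im=env.get_image(n); cv2.imwrite(f"pics/{n}0.png",im[:,:,::-1]); c=env.calibration(n); print(n,c)
s=env.observe(); print(s['time_s'],s['position'],s['tool_rot'],env.finger_overhang,s['ft_force'],s['grip_width'])
E
```

```text
side {'fx': 405.92638329131285, 'fy': 405.92638329131285, 'cx': 318.11756508359554, 'cy': 196.0145364806831, 'position': array([0.53235059, 0.57954148, 0.89073406]), 'rotation': array([[-9.99035413e-01, -3.43337431e-02,  2.73758542e-02],
       [-4.39115711e-02,  7.79258854e-01, -6.25161909e-01],
       [ 1.31271691e-04, -6.25761003e-01, -7.80014839e-01]])}
top {'fx': 396.76288242789497, 'fy': 396.76288242789497, 'cx': 319.39852898983617, 'cy': 199.30517227841108, 'position': array([ 0.43330906, -0.00986789,  0.99332758]), 'rotation': array([[-0.02240554, -0.9850889 ,  0.17058095],
       [-0.9997159 ,  0.02068857, -0.01183653],
       [ 0.00813096, -0.17079769, -0.98527257]])}
0.1 [ 0.21453695 -0.50612446  0.21188062] [[ 9.20746562e-01  3.90161153e-01 -2.07277776e-04]
 [ 3.90161085e-01 -9.20745719e-01  1.28377191e-03]
 [ 3.10027804e-04 -1.26290030e-03 -9.99999154e-01]] 0.017 [ 0.10088415  0.76955648 -0.3809111 ] 0.08535821777014872
```

View pics/side0.png

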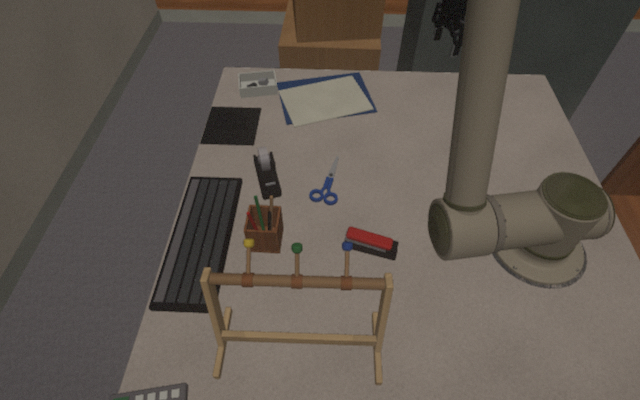

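View pics/top0.png

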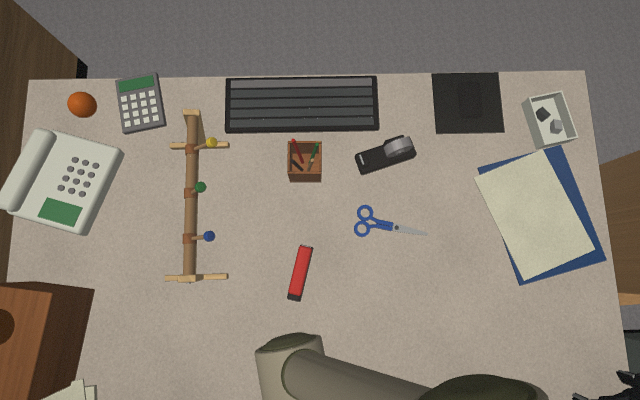

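Side view: scissors at about (325,188), blue knob at (347,245), stapler just in front of it at (372,243). Top view: scissor loops at (364,212) and (362,228), blue knob at (209,236), and the rack front faces the scissors (world −y).

```bash
cat > h.py <<'E'
from rig import env
import cv2, numpy as np
def ray(n,p):
    c=env.calibration(n); d=c['rotation']@np.array([(p[0]-c['cx'])/c['fx'],(p[1]-c['cy'])/c['fy'],1]); return c['position'],d/np.linalg.norm(d)
def plane(n,p,z):
    o,d=ray(n,p); return o+d*(z-o[2])/d[2]
def proj(n,P):
    c=env.calibration(n); q=c['rotation'].T@(np.asarray(P)-c['position']); return np.array([c['fx']*q[0]/q[2]+c['cx'],c['fy']*q[1]/q[2]+c['cy']])
def tri(ps,pt):
    (a,u),(b,v)=ray('side',ps),ray('top',pt)
    s,t=np.linalg.lstsq(np.c_[u,-v],b-a,rcond=None)[0]; return (a+s*u+b+t*v)/2, np.linalg.norm(a+s*u-b-t*v)
def mask(im,lo,hi):
    return cv2.inRange(cv2.cvtColor(im,cv2.COLOR_RGB2HSV),lo,hi)
BLUE=((105,120,50),(125,255,255))
def blobs(m,amin=15):
    n,l,s,c=cv2.connectedComponentsWithStats(m); return [(c[i],s[i]) for i in range(1,n) if s[i][4]>=amin]
def holes(m):
    cs,h=cv2.findContours(m,cv2.RETR_CCOMP,cv2.CHAIN_APPROX_NONE); out=[]
    for i,c in enumerate(cs):
        if h[0][i][3]>=0 and cv2.contourArea(c)>8:
            M=cv2.moments(c); out.append((M['m10']/M['m00'],M['m01']/M['m00'],M['m00']))
    return out
E
python3 - <<'E'
from h import *
for n in('side','top'):
    im=cv2.imread(f'pics/{n}0.png')[:,:,::-1].copy(); m=mask(im,*BLUE)
    for c,s in blobs(m): print(n,c.round(1),s)
    print('holes',np.round(holes(m),1))
    hsv=cv2.cvtColor(im,cv2.COLOR_RGB2HSV)
    for col,lo,hi in(('g',(55,90,30),(85,255,255)),('y',(22,150,100),(32,255,255))):
        print(col,[(c.round(1),s[:].tolist()) for c,s in blobs(cv2.inRange(hsv,lo,hi))])
    x=(280,130,110,160) if n=='side' else (150,90,300,220)
s=cv2.imread('pics/side0.png')[140:370,190:410]; t=cv2.imread('pics/top0.png')[100:290,160:440]
o=np.zeros((600,800,3),np.uint8)
s=cv2.resize(s,None,fx=1.8,fy=1.8,interpolation=cv2.INTER_CUBIC); t=cv2.resize(t,(400,271),interpolation=cv2.INTER_CUBIC)
o[:s.shape[0],:s.shape[1]]=s; o[:271,400:]=t
cv2.imwrite('pics/crop0.png',o)
E
```

```text
side [324.5 191.2] [310 177  27  27 200]
side [347.2 245.7] [343 242   9   8  54]
holes [[330.  197.9  62. ]
 [316.1 194.8  62.5]
 [324.6 191.5  41. ]]
g [(array([257. , 204.5]), [255, 196, 5, 18, 31]), (array([261. , 220.9]), [259, 215, 5, 13, 21]), (array([296.5, 247.4]), [292, 243, 10, 10, 68])]
y [(array([248.4, 242.4]), [244, 239, 10, 8, 72])]
top [571.1 229.5] [ 510  145   96  140 1508]
top [501.8 162.2] [497 160  11   6  20]
top [370.6 221.6] [354 205  39  31 363]
top [208.3 235.4] [204 231  10  10  79]
holes [[361.5 228.2  96.5]
 [370.9 221.8  60. ]
 [364.6 212.4  95.5]
 [572.  195.5  11. ]
 [550.8 151.8  58. ]
 [557.  149.   15. ]]
g [(array([135.8,  83.3]), [119, 76, 35, 16, 348]), (array([314.1, 149.4]), [311, 143, 8, 15, 34]), (array([199.7, 186.6]), [195, 182, 11, 10, 85]), (array([ 59.2, 211.3]), [38, 198, 44, 28, 707])]
y [(array([211., 142.]), [206, 137, 11, 11, 89])]
```

View pics/crop0.png

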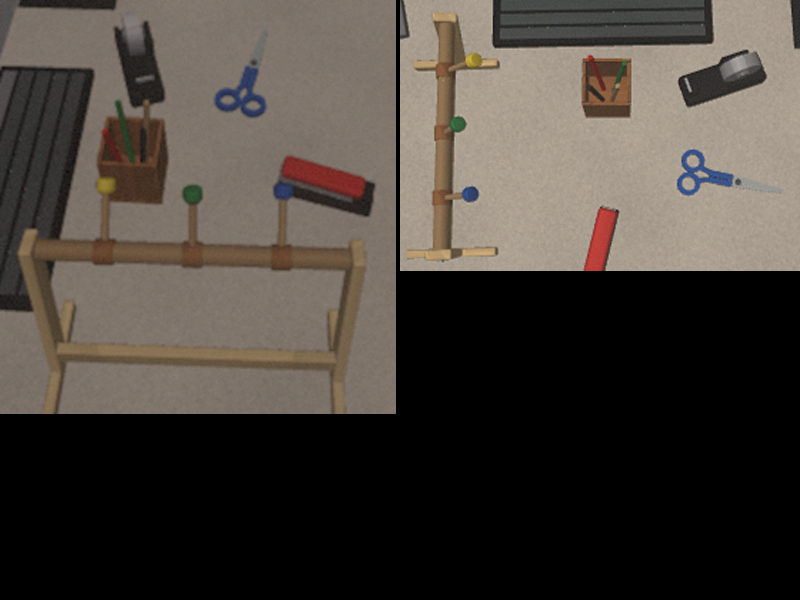

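The crop shows the loops, knobs, rusty collars and dowel in both views. Next I triangulate them.

```bash
python3 - <<'E'
from h import *
I={n:cv2.imread(f'pics/{n}0.png')[:,:,::-1].copy() for n in('side','top')}
L=tri((330.0,197.9),(361.5,228.2)); R=tri((316.1,194.8),(364.6,212.4)); print('loops',L,R,np.linalg.norm(L[0]-R[0]))
Lp=[plane('top',p,.0045) for p in((361.5,228.2),(364.6,212.4))]; Ls=[plane('side',p,.0045) for p in((330.0,197.9),(316.1,194.8))]
print(np.round(Lp,4),np.round(Ls,4))
print('holes',plane('top',(370.9,221.8),.0045),plane('side',(324.6,191.5),.0045))
for k,a,b in(('b',(347.2,245.7),(208.3,235.4)),('g',(296.5,247.4),(199.7,186.6)),('y',(248.4,242.4),(211,142))):
    print(k,[np.round(v,4) for v in tri(a,b)])
for n,(x0,y0,x1,y1) in(('side',(235,265,365,295)),('top',(180,140,205,250))):
    hsv=cv2.cvtColor(I[n],cv2.COLOR_RGB2HSV); m=cv2.inRange(hsv,(0,110,60),(12,255,255)); z=np.zeros_like(m); z[y0:y1,x0:x1]=m[y0:y1,x0:x1]
    for c,s in blobs(z): print(n,c.round(1),s,plane(n,c,.2285 if n=='top' else .222).round(4))
# blade tip: grey bright pixels near
for n,p in(('top',(427,233)),('side',(338,157))): print(n,plane(n,p,.0045).round(4))
# dowel edge rows in both views: profile
print(I['top'][210,175:215].tolist()); print(I['side'][262:300,322].tolist())
E
```

```text
loops (array([ 0.52953357, -0.12543926,  0.00439183]), np.float64(0.0010608380751308964)) (array([ 0.56899091, -0.13482458,  0.00445156]), np.float64(0.0006343887610131539)) 0.04055822927455978
[[ 0.529  -0.1253  0.0045]
 [ 0.5687 -0.1348  0.0045]] [[ 0.5301 -0.1255  0.0045]
 [ 0.5693 -0.1349  0.0045]]
holes [ 0.54456041 -0.14958195  0.0045    ] [ 0.54588234 -0.14788813  0.0045    ]
b [array([0.4969, 0.1874, 0.2605]), np.float64(0.0003)]
g [array([0.5869, 0.2023, 0.2723]), np.float64(0.0006)]
y [array([0.6769, 0.1872, 0.2586]), np.float64(0.0004)]
side [246.6 279.3] [241 273  12  14 112] [0.6769 0.2427 0.222 ]
side [296.5 281.1] [291 275  12  13 113] [0.5862 0.2423 0.222 ]
side [346.1 282.2] [341 276  11  14 108] [0.4966 0.2406 0.222 ]
top [191.3 146.2] [186 144  11   8  26] [0.6788 0.2343 0.2285]
top [188.1 149.5] [185 147   7   6  17] [0.672  0.2405 0.2285]
top [187.8 191.5] [184 188  10  10  43] [0.5866 0.2381 0.2285]
top [187.7 238. ] [183 234  13  10  61] [0.4956 0.2352 0.2285]
top [ 0.5134 -0.2886  0.0045]
side [ 0.5099 -0.285   0.0045]
[[175, 162, 148], [172, 162, 147], [172, 
[... 535 characters left out ...]
168, 157, 143], [166, 154, 139], [168, 157, 143], [170, 158, 145], [175, 161, 147]]
[[129, 118, 109], [129, 117, 110], [129, 119, 108], [130, 119, 110], [128, 117, 109], [129, 119, 110], [126, 117, 107], [126, 117, 104], [129, 120, 109], [128, 117, 107], [128, 117, 108], [125, 115, 104], [124, 114, 105], [114, 102, 91], [95, 79, 65], [94, 75, 54], [102, 80, 58], [108, 86, 66], [109, 89, 63], [113, 89, 67], [111, 88, 63], [110, 86, 65], [104, 80, 59], [101, 79, 60], [95, 75, 57], [94, 78, 63], [109, 100, 88], [130, 120, 111], [127, 118, 108], [131, 119, 110], [126, 117, 106], [129, 117, 108], [126, 116, 106], [127, 117, 107], [126, 115, 106], [129, 119, 109], [128, 117, 107], [132, 119, 112]]
```

```bash
python3 - <<'E'
from h import *
I={n:cv2.imread(f'pics/{n}0.png').astype(float) for n in('side','top')}
def edges(v,a):  # half-level crossings of the dark strip
    v=np.asarray(v); bg=np.median(np.r_[v[:8],v[-8:]]); d=(bg-v)/ (bg-v).max()
    i=np.where(d>.35)[0]; f=lambda i0,i1:i0+(.35-d[i0])/(d[i1]-d[i0])*(i1-i0)
    return a+f(i[0]-1,i[0]),a+f(i[-1]+1,i[-1])
for cols,rows in(((322,370),(205,250-38)),((270,322),(170,215)),):
    for c in cols:
        e=edges(I['side'][262:300,c].mean(-1),262); p=(c,sum(e)/2); print('side',c,np.round(e,1),plane('side',p,.215).round(4))
    for r in rows:
        e=edges(I['top'][r,172:216].mean(-1),172); p=(sum(e)/2,r); print('top',r,np.round(e,1),plane('top',p,.215).round(4))
E
```

```text
side 322 [275.  288.2] [0.5402 0.2377 0.215 ]
side 370 [276.7 289.7] [0.4528 0.2371 0.215 ]
top 205 [184.6 197.4] [0.562  0.2353 0.215 ]
top 212 [184.4 197.4] [0.548 0.235 0.215]
side 270 [273.2 286.3] [0.6355 0.2382 0.215 ]
side 322 [275.  288.2] [0.5402 0.2377 0.215 ]
top 170 [185.6 198.1] [0.6333 0.2359 0.215 ]
top 215 [184.4 197. ] [0.542  0.2353 0.215 ]
```

Checks: loop spacing 40.6 mm (41 expected), loop height 4.4 mm, dowel at y≈0.236. The blue peg leans about 47°, with its knob centre near (0.497, 0.187, 0.261). The neck is at (0.537, -0.183) with its axis at 76.6°. I'll grip 8 mm towards the blades from the neck.

Request:
{"api": "jog_arm", "payload": {"hand": [0.04, 0.04, 0.04, 0.04, 0.04], "travel": [[0.032, 0.0316, 0], [0.032, 0.0316, 0], [0.032, 0.0316, 0], [0.032, 0.0316, 0], [0.032, 0.0316, 0]], "yaw": [0.0935, 0.0935, 0.0935, 0.0935, 0.0935], "grip_force": 20}}

```text
time_s: 0.72
position: [0.3754, -0.3471, 0.2122]
tool_rot: [[0.644, 0.765, -0.0], [0.765, -0.644, 0.0], [0.0, -0.001, -1.0]]
ft_force: [0.5, -0.9, -0.3]
grip_width: 0.0397
gripper_force: 0.0
```

Request:
{"api": "jog_arm", "payload": {"hand": [0.036, 0.036, 0.036, 0.036, 0.036], "travel": [[0.032, 0.0316, -0.02], [0.032, 0.0316, -0.03], [0.032, 0.0316, -0.03], [0.032, 0.0316, -0.03], [0.032, 0.0316, -0.03]], "yaw": [0.0935, 0.0935, 0.0935, 0.0935, 0.0935]}}

```text
time_s: 1.35
position: [0.5354, -0.1892, 0.0712]
tool_rot: [[0.23, 0.973, -0.0], [0.973, -0.23, 0.0], [0.0, -0.0, -1.0]]
ft_force: [-0.1, -0.3, -0.2]
grip_width: 0.0358
gripper_force: 0.0
```

Request:
{"api": "jog_arm", "payload": {"hand": [0.034, 0.034, 0.034, 0.034, 0.034], "travel": [[0, 0, -0.02], [0, 0, -0.01], [0, 0, 0], [0, 0, 0], [0, 0, 0]], "yaw": [0, 0, 0, 0, 0]}}

```text
time_s: 1.98
position: [0.5347, -0.1909, 0.0432]
tool_rot: [[0.233, 0.972, 0.001], [0.972, -0.233, -0.001], [-0.0, 0.001, -1.0]]
ft_force: [-0.1, -0.3, 0.3]
grip_width: 0.0342
gripper_force: 0.0
```

Request:
{"api": "jog_arm", "payload": {"hand": [0.034, 0.034, 0.034, 0.034, 0.034], "travel": [[0, 0, -0.01], [0, 0, -0.008], [0, 0, -0.005], [0, 0, 0], [0, 0, 0]], "yaw": [0, 0, 0, 0, 0]}}

```text
time_s: 2.6
position: [0.5347, -0.1904, 0.0195]
tool_rot: [[0.233, 0.973, 0.0], [0.973, -0.233, -0.0], [-0.0, 0.0, -1.0]]
ft_force: [0.5, -0.6, 0.3]
grip_width: 0.034
gripper_force: 0.0
```

Request:
{"api": "jog_arm", "payload": {"hand": [0.03, 0.026, 0.02, 0.015, 0.015], "travel": [[0, 0, 0], [0, 0, 0], [0, 0, 0], [0, 0, 0], [0, 0, 0]], "yaw": [0, 0, 0, 0, 0], "grip_force": 30}}

```text
time_s: 3.22
position: [0.5346, -0.1904, 0.0194]
tool_rot: [[0.233, 0.973, 0.0], [0.973, -0.233, -0.0], [-0.0, 0.0, -1.0]]
ft_force: [0.6, -0.2, 0.1]
grip_width: 0.0151
gripper_force: 0.0
```

```bash
python3 - <<'E'
from h import *
o=np.zeros((560,800,3),np.uint8)
a=env.get_image('side')[130:230,270:390]; b=env.get_image('top')[180:260,330:450]
o[:,:400]=cv2.resize(a,(400,560)) if 0 else cv2.copyMakeBorder(cv2.resize(a,(400,333)),0,227,0,0,cv2.BORDER_CONSTANT)
o[:267,400:]=cv2.resize(b,(400,267))
cv2.imwrite('pics/g1.png',o[:340,:,::-1])
for n in('side','top'):
    print(n,np.round(holes(mask(env.get_image(n),*BLUE)),1).tolist())
E
```

```text
side [[330.1, 197.9, 62.5], [315.9, 194.8, 61.5], [324.7, 191.3, 42.5]]
top [[364.6, 212.4, 93.5], [568.8, 174.4, 8.5], [560.4, 170.5, 90.5], [565.0, 164.5, 10.0], [560.7, 161.0, 11.0], [562.1, 157.1, 11.0]]
```

View pics/g1.png

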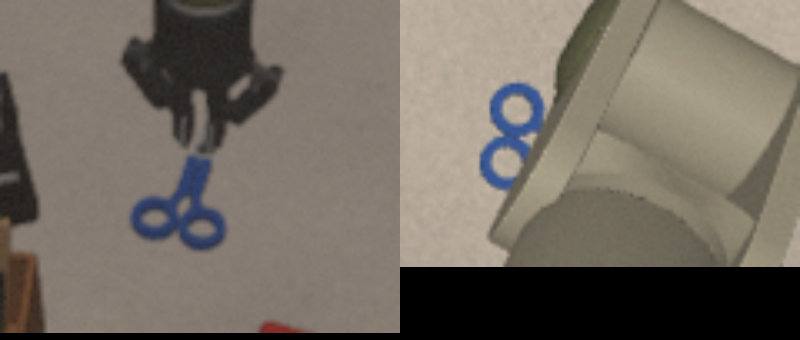

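```bash
python3 - <<'E'
from h import *
m=mask(cv2.imread('pics/side0.png')[:,:,::-1].copy(),*BLUE); m2=mask(env.get_image('side'),*BLUE)
xh=np.array([.2315,.973]); N=np.array([.5368,-.1826])
for k in(m,m2):
    for r in range(175,196,3):
        c=np.where(k[r,300:350])[0]+300
        if len(c): P=plane('side',(c.mean(),r),.009)[:2]; print(r,c.min(),c.max(),((P-N)@xh).round(4))
im=env.get_image('side')
for r in range(160,182,2): print(r,im[r,318:340].mean(-1).astype(int))
print('expected tip px',proj('side',(.5346,-.1904,.0024)),proj('side',(.5346,-.1904,.02)))
E
```

```text
178 326 332 -0.0125
181 325 331 -0.0008
184 325 330 0.0105
187 324 329 0.0221
190 313 328 0.039
193 310 333 0.0452
178 326 331 -0.0119
181 325 331 -0.0008
184 324 330 0.0109
187 323 329 0.0224
190 313 328 0.039
193 310 333 0.0456
160 [ 39  39  39  40  44  36  41  39  40  77 114 123 125 104  43  39  44  39
  41  43  45  52]
162 [ 72  89  70  42  42  38  35  42  39  43  90 124 125 110  65  39  38  37
  44  44  50  44]
164 [123 124 118  96  46  42  40  50  41  49  88 122 123 114  83  37  40  38
  44  45  40  43]
166 [124 124 122 104  52  43  72  80  43  42  91 123 124 112  76  50  43  39
  43  48  68  68]
168 [124 125 126 106  52  52  71  68  45  50  96 125 120  98  66  76  53  35
  44  75 110 124]
170 [120 122 125 108  58  57  75  64  40  72 110 120 117 100  67  73  54  43
  42  85 117 127]
172 [121 125 124 122 113  90  81  66  59 101 120 116 101  76  68  75  50  46
  74 110 120 121]
174 [123 123 124 124 124 118 113  99 101 122 109  81  58  57  74  74  70  91
 111 126 125 125]
176 [124 126 123 125 124 124 124 120 111 104 103 107  94  94  99 102 113 124
 122 125 123 128]
178 [123 125 124 125 126 124 122 113  78  72  74  73  74  80  76 103 124 124
 125 125 122 123]
180 [122 123 126 125 123 120 112  86  73  76  64  60  76  71  72  96 123 127
 125 126 123 122]
expected tip px [328.98736451 180.74411725] [329.11674863 176.71144171]
```

Request:
{"api": "jog_arm", "payload": {"hand": [0.034, 0.034, 0.034, 0.034, 0.034], "travel": [[0, 0, 0], [0, 0, 0], [0, 0, -0.002], [0, 0, -0.001], [0, 0, 0]], "yaw": [0, 0, 0, 0, 0]}}

```text
time_s: 4.15
position: [0.5345, -0.1904, 0.0163]
tool_rot: [[0.233, 0.973, -0.0], [0.973, -0.233, 0.0], [0.0, -0.0, -1.0]]
ft_force: [-0.3, -0.5, 0.2]
grip_width: 0.0341
gripper_force: 0.0
```

Request:
{"api": "jog_arm", "payload": {"hand": [0.034, 0.034, 0.034, 0.034, 0.034], "travel": [[0, 0, -0.001], [0, 0, 0], [0, 0, -0.001], [0, 0, 0], [0, 0, 0]], "yaw": [0, 0, 0, 0, 0]}}

```text
time_s: 4.78
position: [0.5346, -0.1904, 0.0144]
tool_rot: [[0.233, 0.972, -0.0], [0.972, -0.233, 0.0], [0.0, -0.0, -1.0]]
ft_force: [0.1, -0.5, 0.0]
grip_width: 0.034
gripper_force: 0.0
```

Request:
{"api": "jog_arm", "payload": {"hand": [0.034, 0.034, 0.034, 0.034, 0.034], "travel": [[0, 0, -0.001], [0, 0, -0.001], [0, 0, 0], [0, 0, 0], [0, 0, 0]], "yaw": [0, 0, 0, 0, 0]}}

```text
time_s: 5.4
position: [0.5346, -0.1904, 0.0124]
tool_rot: [[0.233, 0.973, 0.0], [0.973, -0.233, -0.0], [-0.0, 0.0, -1.0]]
ft_force: [0.8, -0.1, 0.1]
grip_width: 0.0336
gripper_force: 0.0
```

```bash
python3 - <<'E'
from h import *
a=env.get_image('side')[135:215,280:380]
cv2.imwrite('pics/g2.png',cv2.resize(a,(750,600),interpolation=cv2.INTER_CUBIC)[:,:,::-1])
for z in(0,.01,.02,.03,.05): print(z,[((proj('side',(.5346+.2315*d,-.1904+.973*d,z))-[280,135])*7.5).round() for d in(-.011,.011)])
E
```

```text
0 [array([375., 327.]), array([360., 368.])]
0.01 [array([375., 309.]), array([360., 351.])]
0.02 [array([376., 292.]), array([361., 334.])]
0.03 [array([376., 275.]), array([361., 316.])]
0.05 [array([378., 239.]), array([362., 281.])]
```

View pics/g2.png

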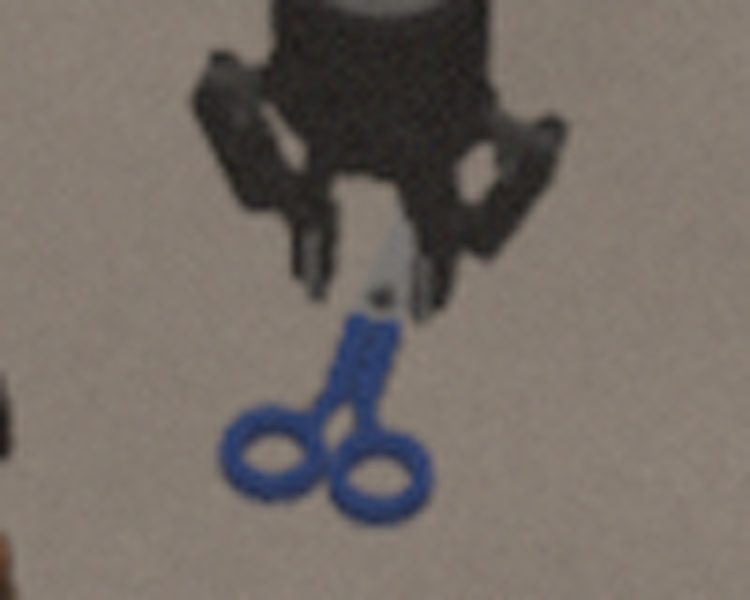

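The fingertips appear at crop rows 300–320, well above where the TCP height puts them, and the scissors have not moved. I'll feel downwards in small steps.

Request:
{"api": "jog_arm", "payload": {"hand": [0.034, 0.034, 0.034, 0.034, 0.034], "travel": [[0, 0, -0.001], [0, 0, 0], [0, 0, -0.001], [0, 0, 0], [0, 0, 0]], "yaw": [0, 0, 0, 0, 0]}}

```text
time_s: 6.08
position: [0.5346, -0.1904, 0.0104]
tool_rot: [[0.233, 0.973, -0.0], [0.973, -0.233, -0.0], [-0.0, 0.0, -1.0]]
ft_force: [-0.5, 0.0, -0.3]
grip_width: 0.0341
gripper_force: 0.0
```

Request:
{"api": "jog_arm", "payload": {"hand": [0.03, 0.026, 0.022, 0.018, 0.016], "travel": [[0, 0, 0], [0, 0, 0], [0, 0, 0], [0, 0, 0], [0, 0, 0]], "yaw": [0, 0, 0, 0, 0]}}

```text
time_s: 6.7
position: [0.5346, -0.1904, 0.0104]
tool_rot: [[0.233, 0.973, 0.0], [0.973, -0.233, 0.0], [0.0, 0.0, -1.0]]
ft_force: [-0.2, 0.9, 0.1]
grip_width: 0.0156
gripper_force: 0.0
```

Request:
{"api": "jog_arm", "payload": {"hand": [0.034, 0.034, 0.034, 0.034, 0.034], "travel": [[0, 0, 0], [0, 0, -0.001], [0, 0, -0.001], [0, 0, -0.001], [0, 0, 0]], "yaw": [0, 0, 0, 0, 0]}}

```text
time_s: 7.32
position: [0.5345, -0.1904, 0.0073]
tool_rot: [[0.233, 0.973, -0.0], [0.973, -0.233, 0.0], [0.0, -0.0, -1.0]]
ft_force: [-0.1, 0.5, -0.1]
grip_width: 0.0343
gripper_force: 0.0
```

Request:
{"api": "jog_arm", "payload": {"hand": [0.034, 0.034, 0.034, 0.034, 0.034], "travel": [[0, 0, -0.001], [0, 0, -0.001], [0, 0, -0.001], [0, 0, 0], [0, 0, 0]], "yaw": [0, 0, 0, 0, 0]}}

```text
time_s: 7.95
position: [0.5346, -0.1904, 0.0044]
tool_rot: [[0.233, 0.973, -0.0], [0.973, -0.233, -0.0], [-0.0, -0.0, -1.0]]
ft_force: [0.7, -0.4, -0.2]
grip_width: 0.0342
gripper_force: 0.0
```

Request:
{"api": "jog_arm", "payload": {"hand": [0.034, 0.034, 0.034, 0.034, 0.034], "travel": [[0, 0, -0.0015], [0, 0, -0.0015], [0, 0, -0.001], [0, 0, 0], [0, 0, 0]], "yaw": [0, 0, 0, 0, 0]}}

```text
time_s: 8.57
position: [0.5346, -0.1904, 0.0004]
tool_rot: [[0.233, 0.973, 0.0], [0.973, -0.233, -0.0], [-0.0, 0.0, -1.0]]
ft_force: [-0.5, -0.1, -0.3]
grip_width: 0.0345
gripper_force: 0.0
```

```bash
python3 - <<'E'
from h import *
g=env.get_image('side'); s=env.observe(); print(s['position'],s['ft_force'])
m=((g.max(-1)<75)).astype(np.uint8)*255; m[:,:300]=0; m[:,370:]=0
for c in range(314,344): 
    r=np.where(m[140:185,c])[0]; print(c,(r.max()+140) if len(r) else None,end='; ')
E
```

```text
[ 5.34599888e-01 -1.90416635e-01  4.62919018e-04] [-0.70739314  0.34938289 -0.14440088]
314 165; 315 165; 316 165; 317 165; 318 167; 319 174; 320 174; 321 169; 322 176; 323 175; 324 167; 325 160; 326 160; 327 161; 328 161; 329 161; 330 175; 331 175; 332 162; 333 165; 334 167; 335 179; 336 172; 337 178; 338 178; 339 176; 340 172; 341 170; 342 171; 343 171;
```

Request:
{"api": "jog_arm", "payload": {"hand": [0.034, 0.034, 0.034, 0.034, 0.034], "travel": [[0, 0, -0.001], [0, 0, 0], [0, 0, -0.001], [0, 0, 0], [0, 0, 0]], "yaw": [0, 0, 0, 0, 0]}}

```text
time_s: 9.25
position: [0.5346, -0.1904, -0.0016]
tool_rot: [[0.233, 0.973, 0.0], [0.973, -0.233, 0.0], [0.0, 0.0, -1.0]]
ft_force: [0.2, 0.9, 0.6]
grip_width: 0.0341
gripper_force: 0.0
```

Request:
{"api": "jog_arm", "payload": {"hand": [0.034, 0.034, 0.034, 0.034, 0.034], "travel": [[0, 0, -0.001], [0, 0, 0], [0, 0, -0.001], [0, 0, 0], [0, 0, 0]], "yaw": [0, 0, 0, 0, 0]}}

```text
time_s: 9.88
position: [0.5346, -0.1904, -0.0036]
tool_rot: [[0.233, 0.973, -0.0], [0.973, -0.233, 0.0], [0.0, -0.0, -1.0]]
ft_force: [1.1, -0.7, -0.3]
grip_width: 0.0341
gripper_force: 0.0
```

Request:
{"api": "jog_arm", "payload": {"hand": [0.034, 0.034, 0.034, 0.034, 0.034], "travel": [[0, 0, -0.001], [0, 0, 0], [0, 0, -0.001], [0, 0, 0], [0, 0, 0]], "yaw": [0, 0, 0, 0, 0]}}

```text
time_s: 10.5
position: [0.5346, -0.1904, -0.0056]
tool_rot: [[0.233, 0.973, 0.0], [0.973, -0.233, 0.0], [0.0, 0.0, -1.0]]
ft_force: [0.4, 0.1, 0.2]
grip_width: 0.0337
gripper_force: 0.0
```

Request:
{"api": "jog_arm", "payload": {"hand": [0.034, 0.034, 0.034, 0.034, 0.034], "travel": [[0, 0, -0.001], [0, 0, 0], [0, 0, -0.001], [0, 0, 0], [0, 0, 0]], "yaw": [0, 0, 0, 0, 0]}}

```text
time_s: 11.12
position: [0.5346, -0.1904, -0.0076]
tool_rot: [[0.233, 0.973, -0.0], [0.973, -0.233, 0.0], [0.0, -0.0, -1.0]]
ft_force: [0.0, 0.6, 0.4]
grip_width: 0.0339
gripper_force: 0.0
```

Request:
{"api": "jog_arm", "payload": {"hand": [0.03, 0.026, 0.022, 0.018, 0.015], "travel": [[0, 0, 0], [0, 0, 0], [0, 0, 0], [0, 0, 0], [0, 0, 0]], "yaw": [0, 0, 0, 0, 0]}}

```text
time_s: 11.75
position: [0.5346, -0.1904, -0.0076]
tool_rot: [[0.233, 0.973, 0.0], [0.973, -0.233, -0.0], [-0.0, 0.0, -1.0]]
ft_force: [-1.1, -0.0, -0.5]
grip_width: 0.0149
gripper_force: 0.0
```

```bash
python3 - <<'E'
from h import *
g=env.get_image('side'); t=env.get_image('top')
a=cv2.resize(g[140:210,290:370],(480,420),interpolation=cv2.INTER_CUBIC); b=cv2.resize(t[190:260,350:400],(300,420),interpolation=cv2.INTER_CUBIC)
cv2.imwrite('pics/g3.png',np.hstack([a,b])[:,:,::-1])
s=env.observe(); print(s['q'])
E
```

```text
[-3.15547309e+01  3.76477997e+01  8.75858737e+01  1.47882376e-03
  5.47637500e+01 -1.80871109e+01]
```

View pics/g3.png

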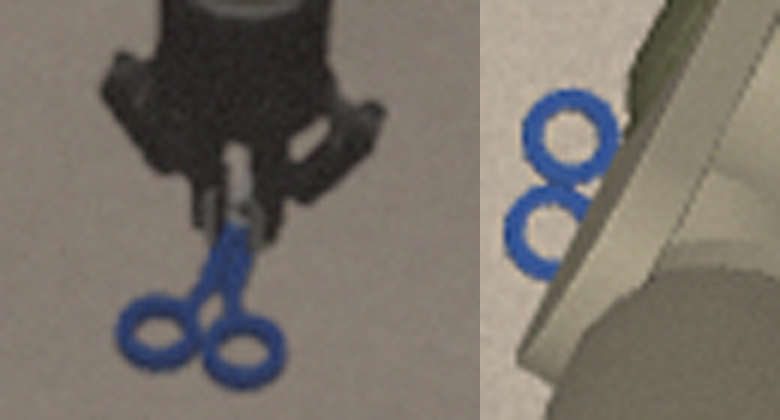

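The tips are at crop rows ~240, just at the neck's end, and still above the scissors (nothing touched). I'll keep lowering.

Request:
{"api": "jog_arm", "payload": {"hand": [0.034, 0.034, 0.034, 0.034, 0.034], "travel": [[0, 0, 0], [0, 0, 0], [0, 0, -0.001], [0, 0, -0.001], [0, 0, 0]], "yaw": [0, 0, 0, 0, 0]}}

```text
time_s: 12.48
position: [0.5345, -0.1904, -0.0097]
tool_rot: [[0.233, 0.972, -0.0], [0.972, -0.233, 0.0], [0.0, -0.0, -1.0]]
ft_force: [0.2, -0.6, -0.0]
grip_width: 0.034
gripper_force: 0.0
```

Request:
{"api": "jog_arm", "payload": {"hand": [0.034, 0.034, 0.034, 0.034, 0.034], "travel": [[0, 0, -0.001], [0, 0, 0], [0, 0, -0.001], [0, 0, 0], [0, 0, 0]], "yaw": [0, 0, 0, 0, 0]}}

```text
time_s: 13.1
position: [0.5346, -0.1904, -0.0116]
tool_rot: [[0.233, 0.973, 0.0], [0.973, -0.233, -0.0], [-0.0, 0.0, -1.0]]
ft_force: [0.1, 0.6, 0.5]
grip_width: 0.0343
gripper_force: 0.0
```

Request:
{"api": "jog_arm", "payload": {"hand": [0.03, 0.026, 0.022, 0.018, 0.016], "travel": [[0, 0, 0], [0, 0, 0], [0, 0, 0], [0, 0, 0], [0, 0, 0]], "yaw": [0, 0, 0, 0, 0]}}

```text
time_s: 13.72
position: [0.5347, -0.1905, -0.0114]
tool_rot: [[0.233, 0.973, 0.0], [0.973, -0.233, -0.0], [-0.0, 0.0, -1.0]]
ft_force: [0.1, 0.3, 2.9]
grip_width: 0.0198
gripper_force: 29.4
```

Contact with the neck at last. I'll reopen, go deeper and grip again.

Request:
{"api": "jog_arm", "payload": {"hand": [0.034, 0.034, 0.034, 0.034, 0.034], "travel": [[0, 0, 0], [0, 0, 0], [0, 0, -0.002], [0, 0, -0.001], [0, 0, 0]], "yaw": [0, 0, 0, 0, 0]}}

```text
time_s: 14.35
position: [0.5345, -0.1904, -0.0147]
tool_rot: [[0.233, 0.973, -0.0], [0.973, -0.233, 0.0], [0.0, -0.0, -1.0]]
ft_force: [-0.5, -0.1, 0.1]
grip_width: 0.0338
gripper_force: 0.0
```

Request:
{"api": "jog_arm", "payload": {"hand": [0.034, 0.034, 0.034, 0.034, 0.034], "travel": [[0, 0, -0.001], [0, 0, -0.001], [0, 0, 0], [0, 0, 0], [0, 0, 0]], "yaw": [0, 0, 0, 0, 0]}}

```text
time_s: 14.98
position: [0.5346, -0.1904, -0.0166]
tool_rot: [[0.233, 0.973, 0.0], [0.973, -0.233, -0.0], [-0.0, 0.0, -1.0]]
ft_force: [0.4, -0.1, -0.0]
grip_width: 0.0342
gripper_force: 0.0
```

Request:
{"api": "jog_arm", "payload": {"hand": [0.028, 0.024, 0.018, 0.014, 0.014], "travel": [[0, 0, 0], [0, 0, 0], [0, 0, 0], [0, 0, 0], [0, 0, 0]], "yaw": [0, 0, 0, 0, 0]}}

```text
time_s: 15.6
position: [0.5347, -0.1904, -0.0164]
tool_rot: [[0.233, 0.973, 0.0], [0.973, -0.233, -0.0], [-0.0, 0.0, -1.0]]
ft_force: [-1.4, 0.0, 4.3]
grip_width: 0.0207
gripper_force: 29.9
```

Gripped (20.7 mm wide, 30 N, fingertips on the desk), so the fingertips really sit about 16 mm above the reported TCP. I'll lift and go to hover in front of the rack, between the blue peg and the near cheek.

Request:
{"api": "jog_arm", "payload": {"hand": [0.014, 0.014, 0.014, 0.014, 0.014], "travel": [[0, 0, 0.04], [0, 0.02, 0.055], [-0.01, 0.035, 0.045], [-0.015, 0.045, 0.035], [-0.015, 0.05, 0.03]], "yaw": [0, 0.03, 0.03, 0.03, 0.03]}}

```text
time_s: 16.23
position: [0.4939, -0.0393, 0.1895]
tool_rot: [[0.115, 0.993, 0.0], [0.993, -0.115, -0.0], [0.0, 0.0, -1.0]]
ft_force: [-0.2, -0.4, -1.1]
grip_width: 0.0208
gripper_force: 29.8
```

Request:
{"api": "jog_arm", "payload": {"hand": [0.014, 0.014, 0.014, 0.014, 0.014], "travel": [[-0.014, 0.045, 0.02], [-0.014, 0.045, 0.02], [-0.014, 0.045, 0.02], [-0.014, 0.045, 0.02], [0, 0, 0]], "yaw": [0.03, 0.03, 0.03, 0.03, 0]}}

```text
time_s: 16.85
position: [0.4379, 0.1418, 0.2696]
tool_rot: [[-0.009, 1.0, 0.002], [1.0, 0.009, 0.001], [0.0, 0.002, -1.0]]
ft_force: [0.1, -1.7, -0.7]
grip_width: 0.021
gripper_force: 29.8
```

```bash
python3 - <<'E'
from h import *
s=env.observe(); print(s['time_s'],s['position'],s['ft_force'],s['grip_width'],s['gripper_force'])
g={n:env.get_image(n) for n in('side','top')}
for n in g:
    m=mask(g[n],*BLUE); print(n,np.round([h for h in holes(m) if h[0]<450],1).tolist(),[(c.round(1).tolist(),q.tolist()) for c,q in blobs(m) if c[0]<450])
o=np.hstack([cv2.resize(g['side'][170:320,260:460],(533,400)),cv2.resize(g['top'][160:310,160:260],(267,400))]); cv2.imwrite('pics/l1.png',o[:,:,::-1])
E
```

```text
16.85 [0.43790347 0.14184198 0.26959883] [ 0.13597505 -1.65080933 -0.74206276] 0.02104778686573871 29.76211041212082
side [[394.8, 246.3, 148.0], [370.9, 245.6, 142.5], [381.9, 236.9, 93.0]] [([382.2, 238.8], [360, 212, 46, 46, 712]), ([347.1, 245.6], [343, 242, 9, 8, 60])]
top [] []
```

View pics/l1.png

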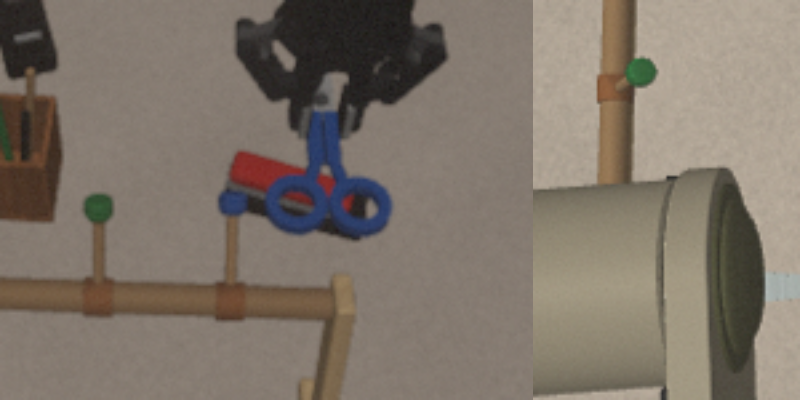

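```bash
cat >> h.py <<'E'
def loops_side(pl,pr,sep=.041):
    "loop centres from side view alone: equal height assumed, known spacing"
    from scipy.optimize import brentq
    f=lambda z:np.linalg.norm(plane('side',pl,z)-plane('side',pr,z))-sep
    z=brentq(f,0,.5); return plane('side',pl,z),plane('side',pr,z)
E
python3 - <<'E'
from h import *
L,R=loops_side((394.8,246.3),(370.9,245.6)); print(L,R)
for z in(.285,.29,.295,.30): print(z,plane('side',(394.8,246.3),z),plane('side',(370.9,245.6),z))
h=plane('side',(381.9,236.9),.29); n=plane('side',(383,212.5),.295); print(h,n)
E
```

```text
[0.41678001 0.20483308 0.29229626] [0.45777807 0.20523192 0.29229626]
0.285 [0.41537095 0.20026457 0.285     ] [0.45686887 0.20066827 0.285     ]
0.29 [0.41633655 0.20339529 0.29      ] [0.45749193 0.20379566 0.29      ]
0.295 [0.41730216 0.20652601 0.295     ] [0.45811499 0.20692305 0.295     ]
0.3 [0.41826776 0.20965673 0.3       ] [0.45873805 0.21005044 0.3       ]
[0.43753339 0.18506703 0.29      ] [0.43345528 0.13534605 0.295     ]
```

Held as planned: loops 62 mm ahead of the TCP and 21 mm above it, scissors level. I'll shift clear of the blue peg and press the loops on the bare dowel end, so the scissors pivot in the grip, blades drooping.

Request:
{"api": "jog_arm", "payload": {"hand": [0.014, 0.014, 0.014, 0.014, 0.014], "travel": [[-0.013, 0.022, -0.015], [-0.012, 0.022, -0.02], [0, 0, -0.015], [0, 0, -0.005], [0, 0, 0]], "yaw": [0, 0, 0, 0, 0]}}

```text
time_s: 17.58
position: [0.4138, 0.1829, 0.2133]
tool_rot: [[-0.004, 1.0, -0.001], [1.0, 0.004, -0.0], [-0.0, -0.001, -1.0]]
ft_force: [-1.3, -0.9, 0.7]
grip_width: 0.0209
gripper_force: 30.0
```

Request:
{"api": "jog_arm", "payload": {"hand": [0.014, 0.014, 0.014, 0.014, 0.014], "travel": [[0, 0, -0.004], [0, 0, -0.004], [0, 0, -0.004], [0, 0, -0.002], [0, 0, 0]], "yaw": [0, 0, 0, 0, 0]}}

```text
time_s: 18.2
position: [0.4139, 0.1833, 0.1996]
tool_rot: [[-0.005, 1.0, 0.001], [1.0, 0.005, -0.001], [-0.001, 0.001, -1.0]]
ft_force: [0.5, -3.7, 4.4]
grip_width: 0.0209
gripper_force: 30.8
```

Request:
{"api": "jog_arm", "payload": {"hand": [0.014, 0.014, 0.014, 0.014, 0.014], "travel": [[0, 0, -0.004], [0, 0.001, -0.005], [0, 0.001, -0.005], [0, 0, 0], [0, 0, 0]], "yaw": [0, 0, 0, 0, 0]}}

```text
time_s: 18.82
position: [0.4138, 0.1855, 0.1855]
tool_rot: [[-0.005, 1.0, 0.001], [1.0, 0.005, -0.0], [-0.0, 0.001, -1.0]]
ft_force: [0.3, -1.9, 2.9]
grip_width: 0.0208
gripper_force: 31.4
```

Request:
{"api": "jog_arm", "payload": {"hand": [0.014, 0.014, 0.014, 0.014, 0.014], "travel": [[0, 0.001, -0.005], [0, 0.001, -0.005], [0, 0.001, -0.004], [0, 0.001, -0.004], [0, 0, 0]], "yaw": [0, 0, 0, 0, 0]}}

```text
time_s: 19.45
position: [0.4134, 0.189, 0.1669]
tool_rot: [[-0.005, 1.0, -0.001], [1.0, 0.005, -0.002], [-0.002, -0.001, -1.0]]
ft_force: [1.2, -7.2, -1.2]
grip_width: 0.021
gripper_force: 33.9
```

```bash
python3 - <<'E'
from h import *
s=env.observe(); print(s['time_s'],s['position'],s['ft_force'],s['grip_width'],s['gripper_force'])
g={n:env.get_image(n) for n in('side','top')}
for n in g:
    m=mask(g[n],*BLUE); print(n,np.round([h for h in holes(m) if h[0]<450],1).tolist(),[(c.round(1).tolist(),q.tolist()) for c,q in blobs(m) if c[0]<450])
o=np.hstack([cv2.resize(g['side'][170:320,300:500],(533,400)),cv2.resize(g['top'][160:310,160:260],(267,400))]); cv2.imwrite('pics/l2.png',o[:,:,::-1])
E
```

```text
19.45 [0.4133512  0.18897084 0.16688426] [ 1.19977686 -7.22462629 -1.16619628] 0.02097616409467211 33.938428545680814
side [] [([347.3, 245.6], [343, 242, 10, 8, 63]), ([393.9, 270.1], [372, 267, 45, 7, 173])]
top [] [([208.5, 235.4], [204, 231, 10, 10, 83])]
```

View pics/l2.png

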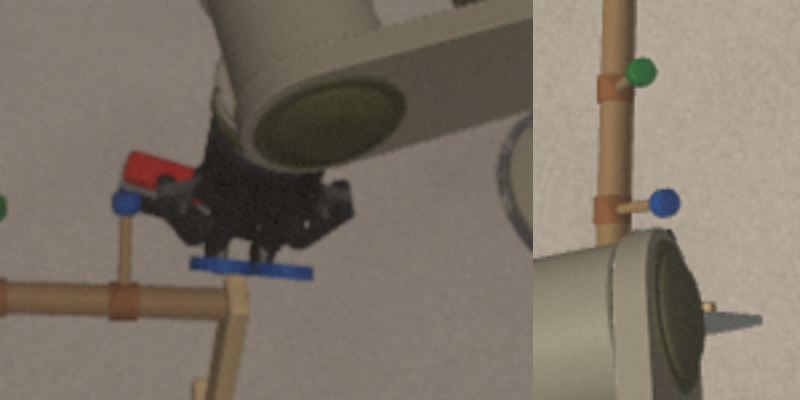

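```bash
python3 - <<'E'
from h import *
t=np.array([.4134,.189,.188])
for p in((244,280),(245,280),(246,280)):
    print(p,[(z,plane('top',p,z).round(4)[1:2],np.linalg.norm(plane('top',p,z)-t).round(4)) for z in(.09,.10,.11,.12)])
for a in(45,50,55,60,65):
    r=np.radians(a); tip=t-.101*np.array([0,np.cos(r),np.sin(r)]); e=t+.082*np.array([0,np.cos(r),np.sin(r)])
    print(a,'tip top',proj('top',tip).round(1),'loopend side',proj('side',e).round(1),'loopctr', proj('side',t+.042*np.array([0,np.cos(r),np.sin(r)])).round(1))
g=env.get_image('top'); print(g[276:284,236:252].mean(-1).astype(int))
E
```

```text
(244, 280) [(0.09, array([0.1514]), np.float64(0.105)), (0.1, array([0.1496]), np.float64(0.0964)), (0.11, array([0.1478]), np.float64(0.0882)), (0.12, array([0.146]), np.float64(0.0805))]
(245, 280) [(0.09, array([0.1492]), np.float64(0.1058)), (0.1, array([0.1474]), np.float64(0.0974)), (0.11, array([0.1456]), np.float64(0.0893)), (0.12, array([0.1439]), np.float64(0.0816))]
(246, 280) [(0.09, array([0.1469]), np.float64(0.1067)), (0.1, array([0.1452]), np.float64(0.0983)), (0.11, array([0.1435]), np.float64(0.0904)), (0.12, array([0.1417]), np.float64(0.0828))]
45 tip top [257.5 278.8] loopend side [394.6 281.1] loopctr [391.2 274.3]
50 tip top [254.9 278.8] loopend side [394.8 277.1] loopctr [391.3 272.3]
55 tip top [252.  278.8] loopend side [394.9 273. ] loopctr [391.4 270.3]
60 tip top [249.  278.8] loopend side [395.  268.8] loopctr [391.4 268.3]
65 tip top [245.8 278.8] loopend side [395.  264.7] loopctr [391.4 266.3]
[[160 166 163 164 164 170 170 169 161 163 160 162 159 161 161 163]
 [121 143 142 140 137 162 159 160 155 165 161 161 162 161 163 161]
 [ 89  87  89  86  90 104 102 101 102 143 163 166 167 162 159 159]
 [ 94  91  94  94  92  90  90  92  93  93 153 167 167 160 161 159]
 [ 92  91  93  91  95  92  92  94  92  97 171 162 165 164 160 161]
 [ 91  94  90  93  92  92 100 102 107 113 167 161 159 164 165 166]
 [ 90 100 100 104 107 114 140 152 154 164 164 163 160 165 164 164]
 [113 137 135 149 159 162 165 172 169 166 164 163 161 164 164 164]]
```

The blades droop clearly: the side view is edge-on (plate at rows 267–273), and the top view has the tip at (245.5,280). That means ~62° tilt against the 47° wanted. I'll bring it back by touching the tips to open desk.

Request:
{"api": "jog_arm", "payload": {"hand": [0.014, 0.014, 0.014, 0.014, 0.014], "travel": [[0, -0.02, 0.02], [0.015, -0.05, 0.02], [0.018, -0.055, 0], [0.018, -0.055, 0], [0.018, -0.055, -0.02]], "yaw": [0, 0, 0, 0, 0]}}

```text
time_s: 20.23
position: [0.4834, -0.047, 0.1877]
tool_rot: [[-0.005, 1.0, 0.002], [1.0, 0.005, 0.0], [0.0, 0.002, -1.0]]
ft_force: [0.7, 1.3, -1.4]
grip_width: 0.0206
gripper_force: 33.4
```

Request:
{"api": "jog_arm", "payload": {"hand": [0.014, 0.014, 0.014, 0.014, 0.014], "travel": [[0.018, -0.005, -0.05], [0, 0, -0.045], [0, 0, -0.015], [0, 0, -0.005], [0, 0, 0]], "yaw": [0, 0, 0, 0, 0]}}

```text
time_s: 20.85
position: [0.5007, -0.0502, 0.0726]
tool_rot: [[-0.005, 1.0, 0.0], [1.0, 0.005, 0.0], [0.0, 0.0, -1.0]]
ft_force: [-0.5, -0.4, -0.7]
grip_width: 0.0212
gripper_force: 33.3
```

Request:
{"api": "jog_arm", "payload": {"hand": [0.014, 0.014, 0.014, 0.014, 0.014], "travel": [[0, 0, -0.006], [0, 0, -0.006], [0, 0, -0.005], [0, 0, -0.003], [0, 0, 0]], "yaw": [0, 0, 0, 0, 0]}}

```text
time_s: 21.48
position: [0.502, -0.0491, 0.0543]
tool_rot: [[-0.005, 1.0, 0.005], [1.0, 0.005, 0.001], [0.001, 0.005, -1.0]]
ft_force: [0.5, 10.0, 17.5]
grip_width: 0.0208
gripper_force: 28.6
```

```bash
python3 - <<'E'
from h import *
s=env.observe(); print(s['time_s'],s['position'],s['ft_force'],s['grip_width'],s['gripper_force'])
for n in('side','top'):
    m=mask(env.get_image(n),*BLUE); print(n,np.round([h for h in holes(m) if h[0]<450],1).tolist(),[(c.round(1).tolist(),q.tolist()) for c,q in blobs(m) if c[0]<450])
E
```

```text
21.475 [ 0.50203029 -0.04909197  0.05433631] [ 0.4913477   9.97123628 17.50649412] 0.02083434948135923 28.5848328479247
side [] [([333.2, 204.2], [326, 203, 15, 4, 44]), ([350.9, 205.5], [343, 204, 16, 4, 47]), ([347.1, 245.5], [343, 242, 9, 8, 53])]
top [] [([208.5, 235.5], [204, 231, 10, 10, 82]), ([308.3, 246.8], [307, 243, 4, 7, 18]), ([315.4, 248.6], [314, 246, 4, 6, 17])]
```

```bash
python3 - <<'E'
from h import *
s=env.observe(); t=s['position']+[0,0,.021]
for a in(40,45,50,55,60):
    u=np.array([0,np.cos(np.radians(a)),np.sin(np.radians(a))])
    print(a,'tip z',(t-.101*u)[2].round(4),'tip top',proj('top',t-.101*u).round(1),'loops side',proj('side',t+.062*u).round(1),'end',proj('side',t+.082*u).round(1),'near',proj('side',t+.042*u).round(1))
g=env.get_image('top'); print(g[225:275:2,330:372:2].mean(-1).astype(int))
E
```

```text
40 tip z 0.0105 tip top [362.7 238.8] loops side [341.5 210. ] end [341.7 212. ] near [341.3 208.1]
45 tip z 0.004 tip top [360.  239.1] loops side [341.6 207.8] end [341.8 209. ] near [341.4 206.7]
50 tip z -0.002 tip top [357.2 239.3] loops side [341.7 205.5] end [341.9 205.9] near [341.4 205.2]
55 tip z -0.0073 tip top [354.2 239.5] loops side [341.7 203.3] end [342.  202.8] near [341.5 203.6]
60 tip z -0.0121 tip top [351.1 239.7] loops side [341.8 201. ] end [342.1 199.8] near [341.5 202.1]
[[149 149 148 146 145 144 145 146 145 144 143 139 135 139 138 134 135 139
  135  94 130]
 [150 150 148 149 147 145 149 145 146 145 145 139 141 138 139 136 137 136
  118  92 128]
 [143 146 144 146 146 148 146 148 147 149 147 148 147 141 139 143 140 140
  103  97 129]
 [143 140 141 142 145 146 147 146 148 150 150 147 145 144 144 143 141 143
   91 118 127]
 [137 140 140 141 143 142 143 145 147 147 145 149 147 147 147 147 148 133
   93 132 127]
 [138 136 139 139 141 139 141 140 143 140 142 146 145 148 146 148 146 113
   94 125 128]
 [133 135 132 134 138 138 138 138 140 141 141 144 144 143 146 145
[... 926 characters left out ...]
6 119  84  65 158 155 160 161 161 164 150  90  90  90 133 125
  124 126 126]
 [108 109 109 114 114 116 117 150 160 160 159 164 138  92  92  94 127 127
  127 125 125]
 [110 108 108 110 113 115 113 117 121 122 144 168 101  92  90  97 126 124
  126 127 126]
 [112 110 112 111 111 110 117 122 121 118 123 124 111  93  92 121 127 125
  123 126 125]
 [124 121 117 111 112 112 119 117 122 121 125 125 127 130 111 129 127 126
  126 126 127]
 [122 121 119 118 116 116 115 118 118 122 124 125 125 125 114 128 126 124
  127 123 123]
 [121 116 119 117 121 110 113 120 114 121 122 120 123 121 102 123 125 123
  124 126 123]
 [ 83  98 116 116 116 111 109 112 120 121 124 122 121 121 122 129 128 124
  126 128 145]]
```

Request:
{"api": "jog_arm", "payload": {"hand": [0.014, 0.014, 0.014, 0.014, 0.014], "travel": [[0, 0.001, -0.001], [0, 0.001, -0.0015], [0, 0, 0], [0, 0, 0.03], [0, 0, 0.03]], "yaw": [0, 0, 0, 0, 0]}}

```text
time_s: 22.25
position: [0.5004, -0.0483, 0.1106]
tool_rot: [[-0.005, 1.0, -0.0], [1.0, 0.005, 0.0], [0.0, -0.0, -1.0]]
ft_force: [0.2, -0.2, -0.7]
grip_width: 0.0204
gripper_force: 31.1
```

Request:
{"api": "jog_arm", "payload": {"hand": [0.014, 0.014, 0.014, 0.014, 0.014], "travel": [[-0.01, 0.01, 0.055], [-0.005, 0.03, 0.05], [-0.005, 0.045, 0.035], [-0.003, 0.03, 0.02], [0, 0, 0]], "yaw": [0, 0, 0, 0, 0]}}

```text
time_s: 22.88
position: [0.4777, 0.0681, 0.2713]
tool_rot: [[-0.008, 1.0, 0.003], [1.0, 0.008, -0.0], [-0.0, 0.003, -1.0]]
ft_force: [0.5, -0.3, -0.7]
grip_width: 0.0205
gripper_force: 31.1
```

```bash
cat > tilt.py <<'E'
from h import *
s=env.observe(); t=s['position']+[0,0,.021]; print(s['time_s'],s['position'],s['ft_force'],s['grip_width'],s['gripper_force'])
g={n:env.get_image(n) for n in('side','top')}
for n in g:
    m=mask(g[n],*BLUE); print(n,np.round([h for h in holes(m) if h[0]<450],1).tolist(),[(c.round(1).tolist(),q.tolist()) for c,q in blobs(m) if c[0]<450])
for a in(40,45,50,55,60):
    u=np.array([0,np.cos(np.radians(a)),np.sin(np.radians(a))])
    print(a,'tip top',proj('top',t-.101*u).round(1),'R side',proj('side',t+.062*u+[.0197,0,0]).round(1),'L side',proj('side',t+.062*u-[.0215,0,0]).round(1),'end',proj('side',t+.082*u).round(1)[1],'near',proj('side',t+.042*u).round(1)[1])
E
python3 tilt.py
```

```text
22.875 [0.47766338 0.06805343 0.27127119] [ 0.5392268  -0.33152231 -0.65320219] 0.020526631334571277 31.09288337174803
side [] [([350.2, 181.1], [339, 177, 23, 9, 117]), ([373.6, 182.3], [363, 179, 21, 8, 110]), ([347.3, 245.5], [343, 242, 10, 8, 52])]
top [] []
40 tip top [315.4 244.7] R side [349.1 190. ] L side [372.2 190.7] end 192.4 near 188.4
45 tip top [312.3 244.9] R side [349.2 187. ] L side [372.3 187.7] end 188.3 near 186.4
50 tip top [309.  245.2] R side [349.3 183.9] L side [372.5 184.7] end 184.2 near 184.4
55 tip top [305.5 245.4] R side [349.4 180.9] L side [372.6 181.7] end 180.1 near 182.4
60 tip top [301.8 245.6] R side [349.5 177.9] L side [372.6 178.7] end 176.0 near 180.4
```

Request:
{"api": "jog_arm", "payload": {"hand": [0.014, 0.014, 0.014, 0.014, 0.014], "travel": [[0, 0, 0], [0, 0, 0], [0, 0, 0], [0, 0, 0], [0, 0, 0]], "yaw": [-0.175, -0.175, -0.175, -0.175, -0.175]}}

```text
time_s: 23.6
position: [0.4775, 0.0655, 0.2687]
tool_rot: [[0.769, 0.639, -0.002], [0.639, -0.769, 0.0], [-0.002, -0.001, -1.0]]
ft_force: [0.6, 0.2, -1.1]
grip_width: 0.0211
gripper_force: 31.1
```

Request:
{"api": "jog_arm", "payload": {"hand": [0.014, 0.014, 0.014, 0.014, 0.014], "travel": [[0, 0, 0], [0, 0, 0], [0, 0, 0], [0, 0, 0], [0, 0, 0]], "yaw": [-0.175, -0.175, -0.175, -0.175, 0]}}

```text
time_s: 24.22
position: [0.4775, 0.0657, 0.2689]
tool_rot: [[1.0, 0.001, -0.002], [0.001, -1.0, 0.0], [-0.002, -0.0, -1.0]]
ft_force: [-0.0, 0.3, -0.2]
grip_width: 0.0206
gripper_force: 31.1
```

```bash
python3 tilt.py|head -3; python3 - <<'E'
from h import *
g=env.get_image('side')
cv2.imwrite('pics/p.png',g[:,:,::-1]); cv2.imwrite('pics/pz.png',cv2.resize(g[110:290,240:450],(700,600),interpolation=cv2.INTER_CUBIC)[:,:,::-1])
E
```

```text
24.225 [0.47748479 0.06566766 0.26891087] [-0.04596357  0.25684804 -0.19758931] 0.020591723591598693 31.068277917802334
side [[335.5, 167.1, 65.5], [335.5, 154.2, 19.5], [335.7, 148.7, 17.0]] [([337.1, 164.3], [328, 145, 24, 38, 370]), ([347.2, 245.8], [343, 242, 9, 8, 55])]
top [] []
```

View pics/pz.png

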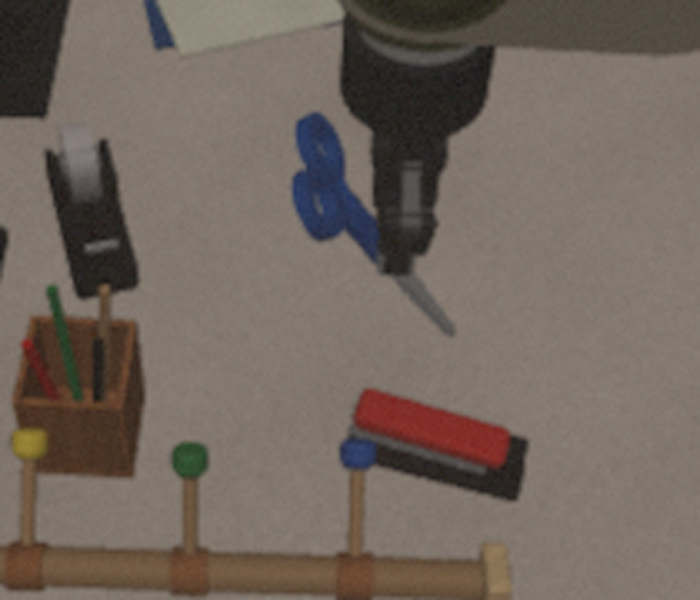

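Profile view: tip at px (376.5,209.6), loops around (336,163), fingers holding at the neck.

```bash
python3 - <<'E'
from h import *
s=env.observe(); T=s['position']
g=cv2.imread('pics/p.png')[:,:,::-1].copy(); m=mask(g,*BLUE)
ys,xs=np.where(m[140:190,320:360]); xs+=320; ys+=140
k=xs<343; print('loops bbox',xs[k].min(),xs[k].max(),ys[k].min(),ys[k].max())
for r in range(140,186,2): print(r,''.join('#' if v else '.' for v in m[r,320:360]))
print(g[200:214,366:382].mean(-1).astype(int))
def py(p,y):
    o,d=ray('side',p); return o+d*(y-o[1])/d[1]
for mid in((336,162),(336,163)):
  for tip in((376.5,209.6),(377,210)):
    a,b=py(mid,T[1]),py(tip,T[1]); v=a-b; print(mid,tip,a.round(4),b.round(4),'len',np.hypot(v[0],v[2]).round(4),'tilt',np.degrees(np.arctan2(v[2],v[0])).round(1),'at grip x z-TCP', (b+v*(T[0]-b[0])/v[0]-T)[2].round(4),'dist loops-grip',((a[0]-T[0])/v[0]*np.linalg.norm(v)).round(4))
E
```

```text
loops bbox 328 342 145 179
140 ........................................
142 ........................................
144 ........................................
146 ..........###.###.......................
148 .........######.........................
150 .........######..###....................
152 .........#####.######...................
154 ..........#####..#####..................
156 ...........####...####..................
158 ............###########.................
160 ............###.####.#..................
162 .........#####.###.###..................
164 ........#####....###.##.................
166 ........######....######................
168 ........#####...#.#######...............
170 .........#####..#####.#####.............
172 .........#####...##########.............
174 ..........#####..#####..######..........
176 ...........######.###.#.#######.........
178 .............#..#.####....#..#..........
180 ...........................#.##.........
182 ..............................#.#.......
184 ........................................
[[ 85  84  93  89 105 120 120 120 118 
[... 748 characters left out ...]
 120 118 119 123]
 [122 117 117 123 122 118 119 116 119 119 121 121 121 119 121 121]
 [119 121 116 118 119 119 122 119 119 118 120 120 121 119 119 120]]
(336, 162) (376.5, 209.6) [0.5221 0.0661 0.3512] [0.4327 0.0661 0.2115] len 0.1659 tilt 57.4 at grip x z-TCP 0.0121 dist loops-grip 0.0827
(336, 162) (377, 210) [0.5221 0.0661 0.3512] [0.4315 0.0661 0.2102] len 0.1677 tilt 57.3 at grip x z-TCP 0.0124 dist loops-grip 0.0825
(336, 163) (376.5, 209.6) [0.5221 0.0661 0.3486] [0.4327 0.0661 0.2115] len 0.1636 tilt 56.9 at grip x z-TCP 0.0108 dist loops-grip 0.0815
(336, 163) (377, 210) [0.5221 0.0661 0.3486] [0.4315 0.0661 0.2102] len 0.1654 tilt 56.8 at grip x z-TCP 0.0111 dist loops-grip 0.0813
```

The profile shows 57° tilt, but the scissors slipped along the grip (loops now ~80 mm out instead of 62), which leaves too little room for the knob under the gripper. I'll lay them down on open desk, rolling about the tips, and regrip.

Request:
{"api": "jog_arm", "payload": {"hand": [0.014, 0.014, 0.014, 0.014, 0.014], "travel": [[0, -0.055, -0.02], [0, -0.055, -0.025], [0, -0.055, -0.025], [0, -0.05, -0.035], [0, 0, -0.05]], "yaw": [0, 0, 0, 0, 0]}}

```text
time_s: 25.0
position: [0.478, -0.1521, 0.1142]
tool_rot: [[1.0, -0.001, 0.003], [-0.001, -1.0, -0.002], [0.003, 0.002, -1.0]]
ft_force: [1.3, 0.3, -2.4]
grip_width: 0.0204
gripper_force: 31.1
```

Request:
{"api": "jog_arm", "payload": {"hand": [0.014, 0.014, 0.014, 0.014, 0.014], "travel": [[0, 0, -0.04], [0, 0, -0.012], [0.01, 0, -0.008], [0.01, 0, -0.01], [0.008, 0, -0.011]], "yaw": [0, 0, 0, 0, 0]}}

```text
time_s: 25.62
position: [0.5088, -0.1493, 0.0353]
tool_rot: [[1.0, 0.001, 0.006], [0.001, -1.0, -0.003], [0.006, 0.003, -1.0]]
ft_force: [3.0, -0.3, 3.7]
grip_width: 0.0205
gripper_force: 29.2
```

Request:
{"api": "jog_arm", "payload": {"hand": [0.014, 0.014, 0.014, 0.014, 0.014], "travel": [[0.007, 0, -0.012], [0.005, 0, -0.0125], [0.003, 0, -0.013], [0, 0, 0], [0, 0, 0]], "yaw": [0, 0, 0, 0, 0]}}

```text
time_s: 26.25
position: [0.52, -0.1482, -0.0037]
tool_rot: [[1.0, 0.001, -0.001], [0.001, -1.0, 0.001], [-0.001, -0.001, -1.0]]
ft_force: [-0.8, -0.3, 0.2]
grip_width: 0.0205
gripper_force: 29.5
```

Request:
{"api": "jog_arm", "payload": {"hand": [0.024, 0.034, 0.036, 0.036, 0.036], "travel": [[0, 0, 0], [0, 0, 0], [0, 0, 0], [0, 0, 0], [0, 0, 0]], "yaw": [0, 0, 0, 0, 0]}}

```text
time_s: 26.88
position: [0.5206, -0.1484, -0.0035]
tool_rot: [[1.0, 0.001, 0.0], [0.001, -1.0, -0.0], [0.0, 0.0, -1.0]]
ft_force: [0.5, -0.6, 0.9]
grip_width: 0.0358
gripper_force: 0.0
```

```bash
python3 - <<'E'
from h import *
s=env.observe(); print(s['time_s'],s['position'],s['grip_width'],s['ft_force'])
H={}
for n in('side','top'):
    g=env.get_image(n); m=mask(g,*BLUE); H[n]=[h for h in holes(m) if h[0]<450 and h[2]>30]
    print(n,[(np.round(h,1).tolist(),plane(n,h[:2],.0045).round(4).tolist()) for h in H[n]],[(c.round(1).tolist(),q.tolist()) for c,q in blobs(m) if c[0]<450])
E
```

```text
26.875 [ 0.52058839 -0.14839429 -0.00354976] 0.035778454943297046 [ 0.466413   -0.64205104  0.86393926]
side [([305.2, 196.2, 64.0], [0.5996, -0.1285, 0.0045]), ([312.8, 190.9, 40.0], [0.5794, -0.1485, 0.0045]), ([306.0, 185.1, 59.0], [0.5999, -0.1694, 0.0045])] [([356.2, 76.4], [353, 73, 7, 9, 24]), ([311.9, 191.1], [299, 180, 31, 23, 216]), ([347.0, 245.8], [343, 242, 9, 8, 53])]
top [] [([356.1, 198.5], [354, 194, 7, 11, 29]), ([208.5, 235.4], [204, 231, 10, 10, 83])]
```

Flat on the desk again: loops at (0.600, -0.129) and (0.600, -0.169), spacing 40.9 mm. I'll regrip 60 mm from the loop line.

Request:
{"api": "jog_arm", "payload": {"hand": [0.036, 0.036, 0.036, 0.034, 0.034], "travel": [[0.01, -0.0005, 0], [0.0095, 0, 0], [0, 0, -0.005], [0, 0, -0.005], [0, 0, -0.002]], "yaw": [0, 0, 0, 0, 0]}}

```text
time_s: 27.6
position: [0.5396, -0.1487, -0.0162]
tool_rot: [[1.0, 0.001, -0.001], [0.001, -1.0, 0.001], [-0.001, -0.001, -1.0]]
ft_force: [0.0, 0.5, -0.0]
grip_width: 0.0338
gripper_force: 0.0
```

Request:
{"api": "jog_arm", "payload": {"hand": [0.03, 0.024, 0.018, 0.014, 0.014], "travel": [[0, 0, 0], [0, 0, 0], [0, 0, 0], [0, 0, 0], [0, 0, 0]], "yaw": [0, 0, 0, 0, 0], "grip_force": 30}}

```text
time_s: 28.22
position: [0.5402, -0.149, -0.0153]
tool_rot: [[1.0, 0.001, 0.0], [0.001, -1.0, -0.0], [0.0, 0.0, -1.0]]
ft_force: [-1.0, -0.2, 3.8]
grip_width: 0.021
gripper_force: 29.9
```

Request:
{"api": "jog_arm", "payload": {"hand": [0.014, 0.014, 0.014, 0.014, 0.014], "travel": [[0, 0, 0.05], [-0.005, 0, 0.055], [-0.015, 0.02, 0.05], [-0.015, 0.035, 0.045], [-0.015, 0.04, 0.04]], "yaw": [0, 0, 0.175, 0.175, 0.175]}}

```text
time_s: 28.85
position: [0.4894, -0.0531, 0.2258]
tool_rot: [[0.862, 0.506, 0.0], [0.506, -0.862, 0.0], [0.0, 0.0, -1.0]]
ft_force: [1.2, 0.4, -1.7]
grip_width: 0.0207
gripper_force: 29.9
```

Request:
{"api": "jog_arm", "payload": {"hand": [0.014, 0.014, 0.014, 0.014, 0.014], "travel": [[-0.016, 0.045, 0.005], [-0.016, 0.045, 0.005], [-0.016, 0.045, 0.005], [-0.016, 0.045, 0.005], [-0.013, 0.03, 0]], "yaw": [0.175, 0.175, 0.175, 0.175, 0.175]}}

```text
time_s: 29.48
position: [0.4122, 0.1578, 0.2445]
tool_rot: [[0.162, 0.987, 0.0], [0.987, -0.162, 0.0], [0.0, 0.0, -1.0]]
ft_force: [0.1, -0.9, -1.1]
grip_width: 0.0206
gripper_force: 29.9
```

Request:
{"api": "jog_arm", "payload": {"hand": [0.014, 0.014, 0.014, 0.014, 0.014], "travel": [[0, 0.02, 0], [0, 0.012, -0.012], [0, 0, -0.012], [0, 0, -0.006], [0, 0, 0]], "yaw": [0.175, 0, 0, 0, 0]}}

```text
time_s: 30.1
position: [0.4131, 0.1875, 0.2141]
tool_rot: [[-0.003, 1.0, -0.001], [1.0, 0.003, -0.0], [-0.0, -0.001, -1.0]]
ft_force: [-1.8, -1.2, 0.9]
grip_width: 0.0211
gripper_force: 30.2
```

```bash
python3 tilt.py|head -3
```

```text
30.1 [0.41307368 0.18745129 0.21411615] [-1.79835288 -1.233644    0.87016886] 0.021084495887265523 30.185214579105377
side [[382.8, 283.0, 146.0], [393.5, 274.0, 88.5]] [([347.0, 245.6], [343, 242, 9, 8, 60]), ([391.5, 274.4], [372, 250, 45, 44, 599])]
top [] [([208.5, 235.5], [204, 231, 10, 10, 82])]
```

Request:
{"api": "jog_arm", "payload": {"hand": [0.014, 0.014, 0.014, 0.014, 0.014], "travel": [[0, 0.001, -0.006], [0, 0.001, -0.006], [0, 0, -0.006], [0, 0, -0.006], [0, 0, 0]], "yaw": [0, 0, 0, 0, 0]}}

```text
time_s: 30.82
position: [0.4134, 0.1898, 0.1903]
tool_rot: [[-0.005, 1.0, 0.001], [1.0, 0.005, -0.001], [-0.001, 0.001, -1.0]]
ft_force: [1.4, -4.0, 3.3]
grip_width: 0.0207
gripper_force: 32.6
```

```bash
sed -i 's/\.021\]/.0198]/; s/\.062\*u/.0595*u/g; s/\.101\*u/.1035*u/; s/\.082\*u/.0795*u/; s/\.042\*u/.0395*u/' tilt.py; sed -i 's/(40,45,50,55,60)/(25,30,35,40,45,50,55,60)/' tilt.py; python3 tilt.py
```

```text
30.825 [0.41342848 0.18979422 0.19029499] [ 1.42960377 -4.03836522  3.28252026] 0.020681759333505325 32.56014703132678
side [[383.5, 276.8, 24.0]] [([346.9, 245.6], [343, 242, 9, 8, 61]), ([392.0, 274.9], [373, 260, 42, 26, 451])]
top [] [([208.5, 235.5], [204, 231, 10, 10, 80])]
25 tip top [264.5 279.1] R side [382.4 281.8] L side [405.8 282.8] end 289.6 near 275.3
30 tip top [263.  279.1] R side [382.6 279.4] L side [406.1 280.3] end 286.3 near 273.7
35 tip top [261.1 279. ] R side [382.9 276.8] L side [406.4 277.7] end 282.7 near 272.0
40 tip top [259. 279.] R side [383.1 274.1] L side [406.6 275. ] end 279.0 near 270.3
45 tip top [256.5 279. ] R side [383.2 271.2] L side [406.8 272.2] end 275.1 near 268.4
50 tip top [253.8 279. ] R side [383.3 268.3] L side [406.9 269.2] end 271.1 near 266.5
55 tip top [250.9 279. ] R side [383.4 265.4] L side [407.  266.3] end 267.0 near 264.6
60 tip top [247.7 279. ] R side [383.5 262.4] L side [407.1 263.3] end 262.9 near 262.7
```

Request:
{"api": "jog_arm", "payload": {"hand": [0.014, 0.014, 0.014, 0.014, 0.014], "travel": [[0, 0, -0.004], [0, 0, -0.004], [0, 0, -0.003], [0, 0, 0], [0, 0, 0]], "yaw": [0, 0, 0, 0, 0]}}

```text
time_s: 31.55
position: [0.4132, 0.1897, 0.1793]
tool_rot: [[-0.005, 1.0, 0.0], [1.0, 0.005, -0.001], [-0.001, 0.0, -1.0]]
ft_force: [0.4, -5.9, 1.6]
grip_width: 0.0212
gripper_force: 33.6
```

```bash
python3 tilt.py
```

```text
31.55 [0.41317348 0.18970728 0.17925281] [ 0.43552303 -5.88802017  1.63208393] 0.021187715709988703 33.60773528460413
side [] [([347.1, 245.9], [343, 243, 9, 7, 59]), ([384.6, 271.2], [373, 266, 24, 10, 155]), ([406.5, 274.5], [398, 271, 19, 8, 110])]
top [] [([208.5, 235.5], [204, 231, 10, 10, 82])]
25 tip top [265.2 279.1] R side [381.8 284.6] L side [404.9 285.6] end 292.4 near 278.1
30 tip top [263.7 279.1] R side [382.  282.2] L side [405.2 283.2] end 289.1 near 276.5
35 tip top [261.9 279. ] R side [382.2 279.7] L side [405.5 280.6] end 285.6 near 274.9
40 tip top [259.7 279. ] R side [382.4 277. ] L side [405.7 277.9] end 281.9 near 273.1
45 tip top [257.3 279. ] R side [382.6 274.2] L side [405.9 275.1] end 278.1 near 271.3
50 tip top [254.6 279. ] R side [382.7 271.3] L side [406.  272.2] end 274.2 near 269.5
55 tip top [251.7 279. ] R side [382.8 268.4] L side [406.1 269.3] end 270.1 near 267.6
60 tip top [248.6 279. ] R side [382.9 265.4] L side [406.1 266.3] end 266.1 near 265.7
```

Request:
{"api": "jog_arm", "payload": {"hand": [0.014, 0.014, 0.014, 0.014, 0.014], "travel": [[0, -0.025, 0.03], [0, -0.035, 0.02], [0.032, -0.014, 0], [0.031, 0, -0.002], [0, 0, 0]], "yaw": [0, 0, 0, 0, 0]}}

```text
time_s: 32.28
position: [0.4769, 0.1161, 0.2262]
tool_rot: [[-0.004, 1.0, -0.002], [1.0, 0.004, 0.001], [0.001, -0.002, -1.0]]
ft_force: [-0.7, 0.4, -0.9]
grip_width: 0.0205
gripper_force: 33.0
```

```bash
python3 tilt.py; python3 - <<'E'
from h import *
g=env.get_image('side'); m=mask(g,*BLUE)
for r in range(200,240): 
    l=m[r,325:395]
    if l.any(): print(r,''.join('#' if v else '.' for v in l))
E
```

```text
32.275 [0.47689099 0.1161383  0.22616843] [-0.70070742  0.42229338 -0.94178327] 0.02052161728986791 32.95432171784341
side [] [([359.8, 223.0], [338, 219, 44, 9, 212]), ([347.1, 245.5], [343, 242, 9, 8, 62])]
top [] []
25 tip top [299.4 246.1] R side [347.6 234.4] L side [370.3 235.3] end 240.8 near 229.2
30 tip top [297.5 246.4] R side [347.7 231.9] L side [370.5 232.8] end 237.4 near 227.5
35 tip top [295.3 246.7] R side [347.9 229.3] L side [370.7 230.1] end 233.8 near 225.8
40 tip top [292.8 246.9] R side [348.  226.6] L side [370.9 227.4] end 230.0 near 224.0
45 tip top [290.  247.1] R side [348.1 223.7] L side [371.  224.6] end 226.2 near 222.2
50 tip top [287.  247.4] R side [348.2 220.9] L side [371.1 221.7] end 222.2 near 220.4
55 tip top [283.7 247.6] R side [348.3 218. ] L side [371.2 218.8] end 218.3 near 218.5
60 tip top [280.2 247.8] R side [348.4 215.1] L side [371.3 216. ] end 214.3 near 216.7
219 .....................##.....##.#......................................
220 ...............###############..####.#................................
221 ..............####################....#.#.............................
222 ..............#.###################..#############....................
223 ...............####################...##################..............
224 ..................#################..#####################............
225 ...........................########...####################............
226 .........................................#################............
227 ................................................#########.............
```

After tilting: average tilt ≈46.5°, the R loop is lined up on the blue peg's axis about 42 mm beyond the knob centre. I'll advance along the peg.

Request:
{"api": "jog_arm", "payload": {"hand": [0.014, 0.014, 0.014, 0.014, 0.014], "travel": [[0.0005, 0.007, -0.0065], [0, 0.006, -0.0056], [0, 0.004, -0.0037], [0, 0.002, -0.0019], [0, 0, 0]], "yaw": [0, 0, 0, 0, 0]}}

```text
time_s: 33.05
position: [0.4765, 0.1352, 0.2096]
tool_rot: [[-0.005, 1.0, -0.0], [1.0, 0.005, -0.0], [-0.0, -0.0, -1.0]]
ft_force: [-0.2, -0.1, -0.7]
grip_width: 0.0214
gripper_force: 33.0
```

```bash
python3 tilt.py|grep -E "side|^[0-9]+\.|45|50"; python3 - <<'E'
from h import *
g=env.get_image('side'); m=mask(g,*BLUE)
for r in range(215,256): 
    l=m[r,325:395]
    if l.any(): print(r,''.join('#' if v else '.' for v in l))
E
```

```text
33.05 [0.47652353 0.13523244 0.20962361] [-0.21991274 -0.14438714 -0.68702579] 0.021391591103861945 32.97541743842885
side [] [([349.3, 236.0], [338, 232, 23, 8, 123]), ([371.0, 238.4], [361, 235, 21, 7, 108]), ([347.1, 245.6], [343, 242, 9, 8, 63])]
25 tip top [290.3 247. ] R side [347.3 248.2] L side [370.  249.1] end 254.9 near 242.7
30 tip top [288.5 247.2] R side [347.4 245.8] L side [370.2 246.6] end 251.6 near 241.1
35 tip top [286.4 247.5] R side [347.6 243.2] L side [370.4 244. ] end 248.0 near 239.4
40 tip top [284.  247.7] R side [347.7 240.5] L side [370.5 241.3] end 244.3 near 237.6
45 tip top [281.4 247.9] R side [347.8 237.7] L side [370.7 238.5] end 240.5 near 235.8
50 tip top [278.5 248.2] R side [347.9 234.8] L side [370.8 235.7] end 236.6 near 234.0
55 tip top [275.3 248.4] R side [348. 232.] L side [370.9 232.8] end 232.6 near 232.1
60 tip top [272.  248.5] R side [348.1 229.1] L side [371.  229.9] end 228.7 near 230.2
232 ............................#####..#..................................
233 ...............#.#.######..######.###...............................
[... 502 characters left out ...]
############.............
241 ............................................############..............
242 ....................#.###.............................................
243 ..................#########...........................................
244 ..................#########...........................................
245 ..................#########...........................................
246 ...................########...........................................
247 ..................#########...........................................
248 ...................########...........................................
249 ....................#####.............................................
```

Request:
{"api": "jog_arm", "payload": {"hand": [0.014, 0.014, 0.014, 0.014, 0.014], "travel": [[0.0017, -0.0004, -0.0004], [0, 0.0015, -0.0014], [0, 0.0015, -0.0014], [0, 0.001, -0.001], [0, 0, 0]], "yaw": [0, 0, 0, 0, 0]}}

```text
time_s: 33.83
position: [0.4782, 0.1388, 0.2054]
tool_rot: [[-0.005, 1.0, -0.0], [1.0, 0.005, -0.0], [-0.0, -0.0, -1.0]]
ft_force: [0.3, -0.4, -1.0]
grip_width: 0.0205
gripper_force: 33.0
```

Request:
{"api": "jog_arm", "payload": {"hand": [0.014, 0.014, 0.014, 0.014, 0.014], "travel": [[0, 0.001, -0.001], [0, 0.001, -0.001], [0, 0, 0], [0, 0, 0], [0, 0, 0]], "yaw": [0, 0, 0, 0, 0]}}

```text
time_s: 34.45
position: [0.4784, 0.1406, 0.2037]
tool_rot: [[-0.005, 1.0, 0.0], [1.0, 0.005, -0.0], [-0.0, 0.0, -1.0]]
ft_force: [0.4, -2.0, 2.4]
grip_width: 0.0204
gripper_force: 33.5
```

```bash
python3 tilt.py|grep -E "side|^[0-9]+\.|45|50"; python3 - <<'E'
from h import *
print(env.observe()['wrist_torque'])
g=env.get_image('side'); m=mask(g,*BLUE)
for r in range(230,256): 
    l=m[r,325:395]
    if l.any(): print(r,''.join('#' if v else '.' for v in l))
print(proj('side',(.4969,.1874-.0073,.2605+.0068)),proj('side',(.4969,.1874,.2605)))
E
```

```text
34.45 [0.47837543 0.14061714 0.20367291] [ 0.35274112 -2.01194635  2.35898026] 0.020425122501735463 33.53474403731525
side [] [([355.6, 241.5], [337, 236, 44, 14, 292])]
25 tip top [287.9 246.3] R side [346.1 252.5] L side [368.7 253.3] end 259.2 near 246.8
30 tip top [286.1 246.5] R side [346.2 250. ] L side [368.9 250.9] end 255.9 near 245.2
35 tip top [284.  246.8] R side [346.4 247.4] L side [369.1 248.3] end 252.4 near 243.5
40 tip top [281.7 247. ] R side [346.5 244.7] L side [369.3 245.6] end 248.7 near 241.8
45 tip top [279.1 247.3] R side [346.6 241.9] L side [369.4 242.8] end 244.9 near 240.0
50 tip top [276.2 247.5] R side [346.7 239.1] L side [369.5 240. ] end 241.0 near 238.1
55 tip top [273.1 247.7] R side [346.8 236.2] L side [369.6 237.1] end 237.0 near 236.3
60 tip top [269.8 247.9] R side [346.9 233.4] L side [369.7 234.2] end 233.1 near 234.4
[-0.3107492   0.01740422  0.02426005]
236 ....................##.....##.#..##...................................
237 ............#.#.#############.##.##...................................
238 ............###################.##
[... 217 characters left out ...]
#######..####################...............
242 ..................###############.######################..............
243 ..................###########.#.....###################...............
244 ..................##########............###############...............
245 ..................##########.......................#..................
246 ..................#########...........................................
247 ..................#########...........................................
248 ..................#########...........................................
249 ...................######.............................................
[347.31791346 240.23343799] [347.11118627 245.67491784]
```

Contact on the knob's flat top (force ≈4 N along the peg), lateral fit in x good (loop centre col ≈347.4 against 347.3). So the miss is along the scissors' length; I'll search there lightly.

Request:
{"api": "jog_arm", "payload": {"hand": [0.014, 0.014, 0.014, 0.014, 0.014], "travel": [[0, -0.0007, 0.0007], [0, 0.0014, 0.0015], [0, 0.0007, -0.0007], [0, 0.0007, -0.0007], [0, 0, 0]], "yaw": [0, 0, 0, 0, 0]}}

```text
time_s: 35.22
position: [0.4782, 0.1427, 0.2043]
tool_rot: [[-0.005, 1.0, -0.0], [1.0, 0.005, -0.0], [-0.0, -0.0, -1.0]]
ft_force: [-1.4, -4.5, 1.3]
grip_width: 0.0208
gripper_force: 33.7
```

Request:
{"api": "jog_arm", "payload": {"hand": [0.014, 0.014, 0.014, 0.014, 0.014], "travel": [[0, -0.0015, 0.0014], [0, -0.0027, -0.003], [0, 0.0007, -0.0007], [0, 0.0007, -0.0007], [0, 0.0003, -0.0003]], "yaw": [0, 0, 0, 0, 0]}}

```text
time_s: 35.85
position: [0.4783, 0.1401, 0.201]
tool_rot: [[-0.005, 1.0, 0.0], [1.0, 0.005, -0.001], [-0.001, 0.0, -1.0]]
ft_force: [0.9, -4.5, 1.2]
grip_width: 0.0204
gripper_force: 33.6
```

```bash
python3 - <<'E'
from h import *
s=env.observe(); print(s['position'],s['ft_force'])
t=env.get_image('top'); g=env.get_image('side')
cv2.imwrite('pics/top_c.png',t[:,:,::-1]); cv2.imwrite('pics/side_c.png',g[:,:,::-1])
m=mask(g,*BLUE)
for r in range(230,256): 
    l=m[r,325:395]
    if l.any(): print(r,''.join('#' if v else '.' for v in l))
# blade visible in top view? grey pixels near predicted tip column band
for r in range(236,262,2): print(r,t[r,255:300,:].mean(-1).astype(int)[::2])
E
```

```text
[0.47830018 0.14010106 0.20103661] [ 0.8706153  -4.50485948  1.16156549]
236 ....................#......#..........................................
237 .............#############.##.##.#....................................
238 ............#########################.................................
239 ............######################...##.###...........................
240 .............####################..################...................
241 ................#################..####################...............
242 ..................################.####################...............
243 ..................###########.......###################...............
244 ..................##########..............#############...............
245 ..................#########...........................................
246 ..................##########..........................................
247 ..................#########...........................................
248 ..................#########...........................................
249 ...................######.......................
[... 609 characters left out ...]
67 126]
248 [109 109 109 105 108 103 102 104 103 135 161 159 163 160 166 162 168 165
 159 165 164 165  91]
250 [106 110 107 109 107 115 119 143 141 162 165 163 162 161 161 164 164 164
 160 161 161 164  96]
252 [172 166 165 162 161 163 164 161 163 164 165 162 158 165 165 164 165 162
 164 163 161 127 104]
254 [166 163 166 159 160 165 160 163 163 166 158 160 159 157 160 166 160 162
 168 157 163  91 109]
256 [159 161 158 158 164 159 166 160 160 163 164 162 167 162 164 158 159 165
 165 160 162  91 112]
258 [162 160 168 161 163 156 155 162 158 160 157 165 166 160 159 161 160 164
 163 158 162  94 104]
260 [166 160 168 163 158 168 159 156 159 166 162 164 161 163 166 164 157 161
 164 162 133  98 109]
```

```bash
cat > pose.py <<'E'
# planar pose (y,z,tilt) of the held scissors from side row of loops, top column of the tip, midline through pivot
from h import *
from scipy.optimize import least_squares
def solve(T,row,tipcol,dz=.0198):
    xm=T[0]-.001
    def parts(q):
        u=np.array([0,np.cos(q[2]),np.sin(q[2])]); N=np.array([xm,q[0],q[1]]); return N,u
    def f(q):
        N,u=parts(q); P=np.array([xm,T[1],T[2]+dz]); d=P-N; n=np.array([0,-u[2],u[1]])
        return [proj('side',N+.054*u)[1]-row, proj('top',N-.109*u)[0]-tipcol, d@n*1000]
    q=least_squares(f,[T[1],T[2]+.02,np.radians(48)]).x; N,u=parts(q); E=N+.054*u
    return np.degrees(q[2]),(E-T)[1:],np.linalg.norm(E-T-[xm-T[0],0,dz]),E
E
python3 - <<'E'
from pose import *
K=np.array([.4969,.1874,.2605]); p=np.array([0,-.731,.682]); u=np.array([0,.682,.731])
T=np.array([.4783,.1401,.2010])
for row in(240.0,240.8,241.6):
  for dz in(.0165,.0198,.023):
    a=solve(T,row,273.3,dz); print(row,dz,[np.round(v,4) for v in a],'along',((a[3]-K)@p).round(4),'u',((a[3]-K)@u).round(4))
E
```

```text
240.0 0.0165 [np.float64(52.395), array([0.04  , 0.0684]), np.float64(0.0656), array([0.4773, 0.1801, 0.2694])] along 0.0114 u 0.0015
240.0 0.0198 [np.float64(51.0176), array([0.0424, 0.0722]), np.float64(0.0674), array([0.4773, 0.1825, 0.2732])] along 0.0122 u 0.006
240.0 0.023 [np.float64(49.727), array([0.0446, 0.0757]), np.float64(0.069), array([0.4773, 0.1847, 0.2767])] along 0.013 u 0.01
240.8 0.0165 [np.float64(51.3117), array([0.0421, 0.0691]), np.float64(0.0674), array([0.4773, 0.1822, 0.2701])] along 0.0103 u 0.0035
240.8 0.0198 [np.float64(49.9837), array([0.0444, 0.0727]), np.float64(0.0691), array([0.4773, 0.1845, 0.2737])] along 0.0111 u 0.0077
240.8 0.023 [np.float64(48.7311), array([0.0465, 0.076 ]), np.float64(0.0706), array([0.4773, 0.1866, 0.277 ])] along 0.0118 u 0.0116
241.6 0.0165 [np.float64(50.2725), array([0.0442, 0.0697]), np.float64(0.0691), array([0.4773, 0.1843, 0.2707])] along 0.0092 u 0.0053
241.6 0.0198 [np.float64(48.9845), array([0.0464, 0.0731]), np.float64(0.0706), array([0.4773, 0.1865, 0.2741])] along 0.01 u 0.0093
241.6 0.023 [np.float64(47.7634), array([0.0484, 0.0763]), np.float64(0.072), array([0.4773, 0.1885, 0.2773])] along 0.0107 u 0.013
```

```bash
python3 - <<'E'
from h import *
T=np.array([.4775,.0657,.2689])
for h in(.0165,.05,.09,.1,.11,.12,.13): print(h,[((proj('side',T+[0,d,h])-[240,110])*3.333).round(0) for d in(-.011,0,.011,.04)])
E
```

```text
0.0165 [array([392., 239.]), array([392., 253.]), array([393., 267.]), array([394., 307.])]
0.05 [array([397., 200.]), array([397., 215.]), array([397., 229.]), array([398., 269.])]
0.09 [array([402., 151.]), array([403., 166.]), array([403., 180.]), array([404., 221.])]
0.1 [array([404., 138.]), array([404., 153.]), array([405., 168.]), array([406., 208.])]
0.11 [array([405., 125.]), array([406., 139.]), array([406., 154.]), array([408., 195.])]
0.12 [array([407., 111.]), array([407., 126.]), array([408., 141.]), array([409., 182.])]
0.13 [array([409.,  97.]), array([409., 112.]), array([410., 127.]), array([411., 168.])]
```

Combining the tip column (273.3) and loop row (240.6): the tilt is ≈50°, and the loop sits about 4–7 mm too far along the scissors' length. The gripper body is also much higher than I feared, so clearance is fine. I'll shift back along that direction and feel again.

Request:
{"api": "jog_arm", "payload": {"hand": [0.014, 0.014, 0.014, 0.014, 0.014], "travel": [[0, -0.0015, 0.0014], [0, -0.0024, -0.0026], [0, 0.0007, -0.0007], [0, 0.0007, -0.0007], [0, 0.0004, -0.0004]], "yaw": [0, 0, 0, 0, 0]}}

```text
time_s: 36.58
position: [0.4783, 0.1384, 0.1979]
tool_rot: [[-0.005, 1.0, -0.0], [1.0, 0.005, 0.0], [0.0, -0.0, -1.0]]
ft_force: [-0.1, -0.1, -1.8]
grip_width: 0.0207
gripper_force: 33.2
```

Request:
{"api": "jog_arm", "payload": {"hand": [0.014, 0.014, 0.014, 0.014, 0.014], "travel": [[0, 0.0007, -0.0007], [0, 0.0007, -0.0007], [0, 0, 0], [0, 0, 0], [0, 0, 0]], "yaw": [0, 0, 0, 0, 0]}}

```text
time_s: 37.2
position: [0.4783, 0.1396, 0.1967]
tool_rot: [[-0.005, 1.0, 0.0], [1.0, 0.005, 0.0], [0.0, 0.0, -1.0]]
ft_force: [-0.9, -0.2, -0.4]
grip_width: 0.0206
gripper_force: 33.2
```

It's entering: deeper than before without contact. I'll continue along the peg.

Request:
{"api": "jog_arm", "payload": {"hand": [0.014, 0.014, 0.014, 0.014, 0.014], "travel": [[0, 0.0007, -0.0007], [0, 0.0007, -0.0007], [0, 0.0007, -0.0007], [0, 0, 0], [0, 0, 0]], "yaw": [0, 0, 0, 0, 0]}}

```text
time_s: 37.83
position: [0.4783, 0.1417, 0.1945]
tool_rot: [[-0.005, 1.0, 0.0], [1.0, 0.005, -0.0], [-0.0, 0.0, -1.0]]
ft_force: [0.8, -0.7, -0.6]
grip_width: 0.0208
gripper_force: 33.2
```

Request:
{"api": "jog_arm", "payload": {"hand": [0.014, 0.014, 0.014, 0.014, 0.014], "travel": [[0, 0.0007, -0.0007], [0, 0.0007, -0.0007], [0, 0.0007, -0.0007], [0, 0, 0], [0, 0, 0]], "yaw": [0, 0, 0, 0, 0]}}

```text
time_s: 38.45
position: [0.4783, 0.1438, 0.1925]
tool_rot: [[-0.005, 1.0, 0.0], [1.0, 0.005, -0.0], [-0.0, 0.0, -1.0]]
ft_force: [-0.6, -0.0, -1.4]
grip_width: 0.0206
gripper_force: 33.2
```

```bash
python3 - <<'E'
from h import *
g=env.get_image('side'); t=env.get_image('top')
cv2.imwrite('pics/in.png',cv2.resize(g[200:290,300:410],(733,600),interpolation=cv2.INTER_CUBIC)[:,:,::-1])
E
```

```text
(no output)
```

View pics/in.png

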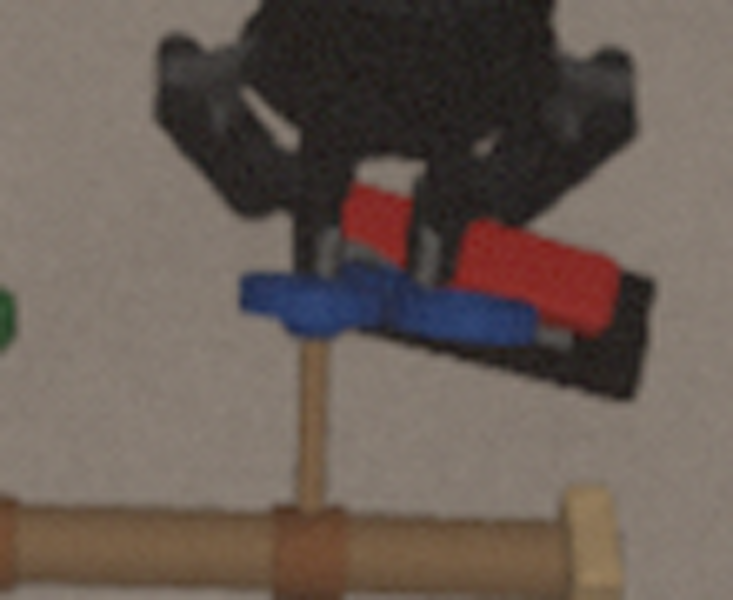

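The picture shows the loop around the knob: knob underside peeking out below the ring at (315,330), stem continuing below. I'll continue down the peg.

Request:
{"api": "jog_arm", "payload": {"hand": [0.014, 0.014, 0.014, 0.014, 0.014], "travel": [[0, 0.0007, -0.0007], [0, 0.0007, -0.0007], [0, 0.0007, -0.0007], [0, 0.0007, -0.0007], [0, 0, 0]], "yaw": [0, 0, 0, 0, 0]}}

```text
time_s: 39.17
position: [0.4783, 0.1466, 0.1896]
tool_rot: [[-0.005, 1.0, -0.0], [1.0, 0.005, -0.0], [-0.0, -0.0, -1.0]]
ft_force: [0.2, -0.6, -1.0]
grip_width: 0.0208
gripper_force: 33.2
```

Request:
{"api": "jog_arm", "payload": {"hand": [0.014, 0.014, 0.014, 0.014, 0.014], "travel": [[0, 0.0007, -0.0007], [0, 0.0007, -0.0007], [0, 0.0007, -0.0007], [0, 0.0007, -0.0007], [0, 0, 0]], "yaw": [0, 0, 0, 0, 0]}}

```text
time_s: 39.8
position: [0.4783, 0.1495, 0.1868]
tool_rot: [[-0.005, 1.0, -0.0], [1.0, 0.005, 0.0], [0.0, -0.0, -1.0]]
ft_force: [0.3, -0.1, -1.7]
grip_width: 0.0203
gripper_force: 33.2
```

Request:
{"api": "jog_arm", "payload": {"hand": [0.014, 0.014, 0.014, 0.014, 0.014], "travel": [[0, 0.0007, -0.0007], [0, 0.0007, -0.0007], [0, 0.0007, -0.0007], [0, 0.0007, -0.0007], [0, 0, 0]], "yaw": [0, 0, 0, 0, 0]}}

```text
time_s: 40.42
position: [0.4782, 0.1523, 0.184]
tool_rot: [[-0.005, 1.0, -0.0], [1.0, 0.005, 0.0], [0.0, -0.0, -1.0]]
ft_force: [-0.2, 0.4, -0.6]
grip_width: 0.0209
gripper_force: 33.2
```

Request:
{"api": "jog_arm", "payload": {"hand": [0.014, 0.014, 0.014, 0.014, 0.014], "travel": [[0, 0.0007, -0.0007], [0, 0.0007, -0.0007], [0, 0.0007, -0.0007], [0, 0.0007, -0.0007], [0, 0, 0]], "yaw": [0, 0, 0, 0, 0]}}

```text
time_s: 41.05
position: [0.4782, 0.1551, 0.1812]
tool_rot: [[-0.005, 1.0, -0.0], [1.0, 0.005, -0.0], [-0.0, -0.0, -1.0]]
ft_force: [0.9, 0.1, -1.6]
grip_width: 0.0209
gripper_force: 33.2
```

Request:
{"api": "jog_arm", "payload": {"hand": [0.014, 0.014, 0.014, 0.014, 0.014], "travel": [[0, 0.0007, -0.0007], [0, 0.0007, -0.0007], [0, 0.0007, -0.0007], [0, 0, 0], [0, 0, 0]], "yaw": [0, 0, 0, 0, 0]}}

```text
time_s: 41.68
position: [0.4783, 0.1571, 0.1791]
tool_rot: [[-0.005, 1.0, -0.0], [1.0, 0.005, -0.0], [-0.0, -0.0, -1.0]]
ft_force: [-0.6, 0.4, -1.2]
grip_width: 0.0208
gripper_force: 33.2
```

```bash
python3 - <<'E'
from h import *
s=env.observe(); print(s['position'],s['ft_force'])
g=env.get_image('side'); m=mask(g,*BLUE)
for r in range(230,275): 
    l=m[r,325:395]
    if l.any(): print(r,''.join('#' if v else '.' for v in l))
E
```

```text
[0.47827684 0.15708761 0.17911702] [-0.61215539  0.42450347 -1.2135569 ]
242 ...................######.............................................
243 ..................##########..........................................
244 ..................#########...........................................
245 ..................#########...........................................
246 ..................#########...........................................
247 ..................#########...........................................
248 ..................#########...........................................
249 ...................#######............................................
251 ..........................#..######...................................
252 ...........####.###......##.#..####...................................
253 ...........#########.....##.....####....###...........................
254 ...........#####################..#.##.##########.....................
255 ............####################..###############..#..................
256 ............####################..###################.................
257 ................################..####################................
258 ......................#########...####################................
259 ....................................##################................
260 ..........................................############................
```

The ring is now fully below the knob (knob rows 242–249, loop rows 252–259), with no force. I'll release gently and back away.

Request:
{"api": "jog_arm", "payload": {"hand": [0.022, 0.026, 0.03, 0.034, 0.034], "travel": [[0, 0, 0], [0, 0, 0], [0, 0, 0], [0, 0, 0], [0, 0, 0]], "yaw": [0, 0, 0, 0, 0]}}

```text
time_s: 42.35
position: [0.4783, 0.1571, 0.1791]
tool_rot: [[-0.005, 1.0, 0.0], [1.0, 0.005, -0.0], [-0.0, 0.0, -1.0]]
ft_force: [-0.1, -0.9, -0.2]
grip_width: 0.0339
gripper_force: 0.0
```

Request:
{"api": "jog_arm", "payload": {"hand": [0.034, 0.034, 0.034, 0.034, 0.034], "travel": [[0, -0.005, 0], [0, -0.015, 0.005], [0, -0.03, 0.01], [0, -0.04, 0.01], [0, -0.05, 0.01]], "yaw": [0, 0, 0, 0, 0]}}

```text
time_s: 42.98
position: [0.4781, 0.0153, 0.2149]
tool_rot: [[-0.006, 1.0, 0.001], [1.0, 0.006, -0.0], [-0.0, 0.001, -1.0]]
ft_force: [1.2, -0.8, 1.0]
grip_width: 0.0341
gripper_force: 0.0
```

Request:
{"api": "jog_arm", "payload": {"hand": [0.034, 0.034, 0.034, 0.034, 0.034], "travel": [[0, -0.06, 0.01], [0, -0.06, 0], [0, -0.04, 0], [0, 0, 0], [0, 0, 0]], "yaw": [0, 0, 0, 0, 0]}}

```text
time_s: 43.6
position: [0.478, -0.1427, 0.2243]
tool_rot: [[-0.005, 1.0, 0.0], [1.0, 0.005, 0.0], [0.0, 0.0, -1.0]]
ft_force: [-0.1, 0.2, 0.6]
grip_width: 0.0341
gripper_force: 0.0
```

```bash
python3 - <<'E'
from h import *
s=env.observe(); print(s['time_s'],s['position'],s['ft_force'])
for n in('side','top'):
    g=env.get_image(n); m=mask(g,*BLUE); print(n,np.round([h for h in holes(m) if h[0]<450],1).tolist(),[(c.round(1).tolist(),q.tolist()) for c,q in blobs(m) if c[0]<450])
    y0,x0=(238,325) if n=='side' else (215,180)
    for r in range(y0,y0+50):
        l=m[r,x0:x0+60]
        if l.any(): print(r,''.join('#' if v else '.' for v in l))
E
```

```text
43.6 [ 0.47795644 -0.14274295  0.22429763] [-0.11744915  0.18946127  0.62940135]
side [] [([347.1, 245.7], [343, 243, 9, 7, 54]), ([346.3, 270.4], [337, 268, 19, 6, 75]), ([367.3, 272.9], [359, 271, 18, 6, 77])]
243 ..................##.######.................................
244 ..................#########.................................
245 ..................#########.................................
246 ...................########.................................
247 ..................#########.................................
248 ...................#######..................................
249 .....................####...................................
268 ..................######....................................
269 ..............################..............................
270 .............#################..............................
271 ............#.#################....##############...........
272 ............#########..########...##################........
273 ..............................#...##################........
274 ................##......#.........#####
[... 2070 characters left out ...]
...####...####....................................
255 ............####....####....................................
256 ............####.....####...................................
257 ............#####....####...................................
258 ............####.....####...................................
259 ............####.....####...................................
260 ............#####....####...................................
261 ............#####...####....................................
262 ............#####...####....................................
263 ............#####...####....................................
264 .............####...###.....................................
```

Request:
{"api": "jog_arm", "payload": {"hand": [0.034, 0.034, 0.034, 0.034, 0.034], "travel": [[0, 0, 0], [0, 0, 0], [0, 0, 0], [0, 0, 0], [0, 0, 0]], "yaw": [0, 0, 0, 0, 0]}}

```text
time_s: 44.32
position: [0.4783, -0.1429, 0.2241]
tool_rot: [[-0.005, 1.0, -0.0], [1.0, 0.005, 0.0], [0.0, -0.0, -1.0]]
ft_force: [0.3, -0.0, 0.2]
grip_width: 0.034
gripper_force: 0.0
```

```bash
python3 - <<'E'
from h import *
for n in('side','top'):
    g=env.get_image(n); m=mask(g,*BLUE); print(n,[(c.round(1).tolist(),q.tolist()) for c,q in blobs(m) if c[0]<450])
R=tri((346.3,270.6),(196.5,239)); L=tri((367.3,273),(198.5,259.5)); print(R,L,np.linalg.norm(R[0]-[.4967,.2362,.215]))
for a in(30,45,60,75,90):
    u=np.array([0,np.cos(np.radians(a)),np.sin(np.radians(a))]); M=(R[0]+L[0])/2-.163*u; print(a,M.round(3),proj('top',M).round(0),proj('side',M).round(0))
t=env.get_image('top'); print(t[244:256:2,196:270:3].mean(-1).astype(int))
E
```

```text
side [([347.1, 245.7], [343, 242, 9, 8, 56]), ([346.6, 270.3], [337, 268, 19, 6, 75]), ([367.5, 273.0], [359, 271, 18, 6, 79])]
top [([192.0, 237.5], [189, 228, 9, 20, 87]), ([208.6, 235.7], [204, 231, 11, 10, 89]), ([199.2, 241.5], [197, 240, 5, 4, 16]), ([205.5, 246.2], [203, 243, 5, 7, 15]), ([194.6, 258.7], [192, 249, 7, 20, 84]), ([201.9, 258.5], [200, 253, 5, 12, 46])]
(array([0.49505655, 0.21914523, 0.22527617]), np.float64(0.002812518118704543)) (array([0.45591637, 0.21702153, 0.21545894]), np.float64(0.0023434835585054298)) 0.019979132072634406
30 [0.475 0.077 0.139] [275. 249.] [354. 232.]
45 [0.475 0.103 0.105] [265. 250.] [353. 251.]
60 [0.475 0.137 0.079] [252. 251.] [352. 270.]
75 [0.475 0.176 0.063] [236. 251.] [352. 289.]
90 [0.475 0.218 0.057] [218. 252.] [352. 308.]
[[ 59  59  72  96  64  63  58 109 161 167 167 162 164 159 170 167 166 168
  164 168 171 170 160 164 163]
 [ 59  59 149  75  72  58  95 168 162 163 168 163 165 164 166 172 164 164
  165 170 159 166 165 166 161]
 [ 73  58 127  73  67 128 161 163 163 166 165 168 160 166 168 171 166 162
  172 168 166 163 164 166 161]
 [ 79  59  58  60 174 158 159 162 164 162 166 166 168 166 168 165 168 166
  170 165 168 166 163 162 164]
 [ 89  60  64  95 160 161 168 165 168 166 165 165 165 160 165 164 164 161
  167 171 166 163 161 164 163]
 [ 77 114  86  67 158 161 164 164 166 166 164 167 167 163 165 167 167 164
  163 169 170 164 160 167 167]]
```

```bash
python3 -c "
from rig import env
print(env.close_job())"
```

```text
the job is handed in; nothing more can be done
None
```

I hung the scissors by one finger loop on the blue-knob peg and handed the job in at about 44 s; in the last images the loop was down on the stem about 20 mm from the collar, blades down and not moving, with the gripper backed well clear (the hand-in gave no pass or fail verdict).

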